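Free the stuck hatch of the paint carousel and bring up its empty well

TASK

The refill hatch of the round paint-cake carousel is stuck shut and one well needs a new cake. Draw the palette knife out of the rack, slip its blade through the notch and under the hatch's lip, gently prise the hatch up with it until the hatch stands well open, and leave the knife lying flat on the table. Turn the tray so that the one empty well is centred in the hatch opening, and leave everything else where it stands.

Things in the scene. Friction and masses are not known exactly. Their poses are not given: they have to be found in the camera images.
- carousel: Round ivory paint-cake carousel, 224 mm across, fixed; clear deck over a turning tray of 8 wells (7 with a dry cake, 1 empty). Origin: on the tray's axis at the table; -x points to the hatch, z up. The 61 by 61 mm hatch lies flush in a frame on the deck. Deck, frame and hatch bed on a foam seal, held fast, together 0 to 7 mm higher than the readings say: no reading shows how much, feel for it
- notch (a point): Outer edge of the floor of the frame's pry notch, mid-width: 126 mm from the axis, nominally 58 mm up (deck offset not read). Notch 36 mm wide, rails beside it 12 mm high; its level floor runs in along the carousel's x: 20 mm between rails, from 22 to 36 mm in under the hatch's lip (5.5 mm above the floor, 6.5 mm thick, too low for fingers), then a step of the hatch stops a blade
- hinge_line (a point): Middle of the hatch's hinge line, 43 mm from the axis, 8 mm above the notch floor (nominally 66 mm up, deck offset not read), level and across the carousel's x axis; 61 mm from the lip's front edge
- hatch (a joint): Hatch angle in rad: 0 shut (top flush with the frame, 12 mm above the notch floor), grows as the lip rises, stop at 1.35. Stiff: about 0.22 N m (4 N at the lip) to move it either way; it stays where it is left
- window (a point): Centre of the hatch opening (50 by 52 mm) in the deck, under the hatch: 72 mm from the axis, nominally 58 mm up (deck offset not read)
- empty_well (a point): Centre of the tray's empty well (48 mm across), taken 58 mm up, 72 mm from the axis. Turns with the tray
- tray (a joint): Tray angle in rad, counter-clockwise from above, no stops; at 0 (and every 2 pi) the empty well is in the hatch opening. Turns with about 0.06 N m and stays where it is left
- bar (a point): Middle of the tray's grey bar grip, on the tray's axis, 94 mm up. The bar is 66 mm long, 16 mm wide and 36 mm tall (76 to 112 mm up), and lies along the line through the empty well's centre
- rack: Low plywood rack, 170 mm deep, 224 mm wide, 62 mm high, fixed; four cells side by side (46 mm wide, 36 mm high, 54 mm apart, floor 20 mm up) open to its own -x, towards the robot. Origin: centre of its underside. A paper pad on the rear of its top reaches 77 mm up
- knife: Palette knife, 200 mm long, about 90 g, handle first in a cell of the rack, blade flat: only the last 40 mm of blade stick out. Blade 74 mm long, 26 mm wide (16 mm over the last 16 mm), 3 mm thick; neck 26 mm; wooden handle 100 to 200 mm behind the tip, 20 mm wide, 16 mm tall. Blade and handle undersides are level. Origin: mid-length at the underside; -x points to the tip, z up
- knife_tip (a point): Middle of the blade's tip, 1.5 mm above its underside, 100 mm from the knife's origin
- tube0: Aluminium paint tube, 32 mm thick, inside another cell of the rack; leave it there
- tube1: Paint tube as tube0, in another cell
- tube2: Paint tube as tube0, in another cell
- bowl: Blue plastic bowl, 124 mm across, 62 mm high, a bystander
- paint_bottle: White paint bottle, 64 mm across, 165 mm high, a bystander
- brush_jar: Glass jar of brushes, 76 mm across, 225 mm high, a bystander
- mug: White mug, 80 mm across, 92 mm high, a bystander
- eraser: Large block eraser, 75 by 50 by 30 mm, a bystander
- medium_jar: Amber jar with a steel lid, 68 mm across, 60 mm high, a bystander

How it is judged:
By the outcome, as a careful person would: the job done as asked, in the order asked, and still so for the second after the job is handed in, with the robot touching nothing.
It also fails if it takes over 72 s, if anything falls off the work surface, if the arm or the gripper's body presses on something with over 40 N, if the wrist force passes 120 N, or if a joint passes its speed limit or range.

ROBOT

A 6-joint arm with a two-finger parallel gripper is mounted at the origin on the work surface. World frame = base frame: x ahead of the robot, y to its left, z up, the work surface at z = 0. Lengths are in m, angles in degrees, forces in N, time in s.
With the tool pointing down it reaches from about 0.25 to 0.725 m from the base axis. Payload 9.7 kg.
Tool frame: the origin (TCP) lies between the finger pads; the fingertips stand 22 mm ahead of it and the grasp point (between the pads) lies 3 mm ahead of it; z points along the fingers, y is the line along which they close (so a half turn about z gives the same grasp; the last joint's range is limited). The gripper opens to 85 mm and grips with 20 to 120 N. Pads are 22 mm wide; open, the fingers measure 114 mm over their backs; the gripper's body (76 mm by 85 mm) begins 54 mm behind the grasp point. The pads swing forward as they close: fully open they stand 13 mm farther back than shut.
Start: joints at [76.834, 4.979, 10.078, 95.1, 0, 90], TCP at [0.125, 0.536, 0.253] pointing down, gripper open.
Joint ranges: [-179.16, 179.16], [-48.56, 103.87], [-65.8, 70.77], [-126.05, 130.52], [-82.76, 87.17], [-180, 180]. Speed limits (degrees/s): [127.2, 127.2, 147.25, 180, 180, 180].

INTERFACE

Orientations are given as [roll, pitch, yaw] about the fixed x, y, z axes, in that order (R = Rz(yaw) Ry(pitch) Rx(roll)).
In Python, from workcell import bot, viewer, finder gives the robot as it stands.
- The arm moves only by the tool move_arm, never from a script. Its arguments are lists of equal length, an entry for each row: "offset": the shift along the tool's x, y, z in cm, a list of three; "twist": the turn, a rotation vector about the tool's x, y, z in rad, a list of three; "grip": the opening, from 0 (shut) to 1 (fully open). In form: {"offset": [[x, y, z], ...], "twist": [[ax, ay, az], ...], "grip": [grip, ...]}. A call has 1 to 5 rows; each row shifts and turns the commanded pose from where the row before left it, along the tool's axes as they then stand; what a row does not reach is not made up. A row lasts 1/10 s, in which the tool goes at most 50 mm and 8.59 degrees, less where a joint would pass 70% of its speed; a pose out of reach is approached as far as the arm can. A call is refused whole if a number of a shift passes 5 or a number of a turn 0.15, either way. A call with a gripper value outside its range is refused whole. The fingers move at their own pace and stop on an object; "force" is the grip in N (left out, the last holds). Time passes only in rows, so rows that do not move let the fingers close. It gives the time, the measured TCP pose, the force, the opening and the grip force at its end, in the units of the state.
- bot.get_obs(): the state, without advancing time (a new reading comes with each control period).
- viewer.camera(name): name is "scene" or "side" or "wrist"; returns a dict with "color" (384x512x3 uint8, red, green, blue), "depth" (384x512 float32, m along the optical axis (not along the pixel's ray), 0 where there is no reading), "vfov" (degrees; the focal length in pixels is half the picture's height over the tangent of half this angle, whatever the lens; pixels are square), "cx", "cy" (the principal point, pixels), "position" and "attitude" of the camera in the world; the wrist camera has in their place "tool_from_camera" (4x4, takes a point from camera to tool coordinates, whose origin is the TCP and whose axes are the flange's). Camera axes: x right, y down, z forward; pixel columns grow to the right and rows downward; lengths in m; the calibration is good to about 2 mm. The wrist camera is an equidistant fisheye: a pixel r from the principal point sees the ray r / f radians off the axis. A picture is of the moment at which its call begins: read the wrist's pose just before it.
- bot.job_done(): hands the job in; it is judged then, once.
Trained networks look in a picture, given as the dict that the camera call returned (one of the last four; its "shot" number tells which), for a name from the list of things; names that differ only in an ending like _2 or _b are one class to them, and where a whole thing is asked for, a point or a joint stands for the part that bears it (a point fixed in the world has none). Each returns a list of dicts, best first, with "p" (0 to 1); they miss things now and then, are a little off and sometimes report something else, mostly with a low value. They report only what shows in the picture. A call takes as long as a camera call.
- finder.boxes_of(picture, thing): "position" ([column, row] in pixels, amid what is visible of it).
- finder.pinpoint(picture, thing): "position" ([column, row] in pixels: a listed point, or the origin of a listed thing).
The state is a dict: "time": time; "q": joint angles; "qd": joint speeds; "joint_efforts": joint torques, N m; "ee_pos": TCP position; "tcp_rot": TCP orientation; "wrist_force": force on the tool from outside, world axes, zero at the start; "torque": the same for the moment, N m; "opening": finger opening in m; "grasp_force": force on a finger pad.
Only numpy, scipy, OpenCV 4.12 (cv2) and the standard library are available. Lean on these libraries where they do the work, as an engineer would, in place of code of your own. Each camera call takes 0.05 s, during which the arm holds its last target. There are 200 camera calls.

## Working session

There is one attempt and no reset: what is moved stays moved. The work goes in short steps, Python scripts to look and compute and a tool call to move; the robot and the scene stay as the last step left them, time stands still between calls to the robot, and variables do not carry over. Pictures are saved under pics/ and viewed, at most 13 in all, crops included, and the job is handed in when it is done.

Besides the shell and the picture viewer there is one more tool, called in YAML: its name, and indented under it one key for each argument. move_arm: Moves the arm, as the interface text tells. Its arguments: {"type":"object","properties":{"offset":{"type":"array","items":{"type":"array","items":{"type":"number"}}},"twist":{"type":"array","items":{"type":"array","items":{"type":"number"}}},"grip":{"type":"array","items":{"type":"number"}},"force":{"type":"number"}},"required":["offset","twist","grip"]}

```bash
ls; mkdir -p pics; cat > h.py <<'E'
import numpy as np, cv2
from scipy.spatial.transform import Rotation as R
from workcell import bot, viewer, finder
np.set_printoptions(precision=4,suppress=True)
def rot(a):
    return R.from_euler('xyz',a,degrees=True).as_matrix()
def tool():
    o=bot.get_obs(); T=np.eye(4); T[:3,:3]=rot(o['tcp_rot']); T[:3,3]=o['ee_pos']; return T
def shot(name):
    T=tool(); p=viewer.camera(name)
    if name=='wrist': p['T']=T@np.array(p['tool_from_camera'])
    else:
        C=np.eye(4);C[:3,:3]=rot(p['attitude']);C[:3,3]=p['position'];p['T']=C
    p['f']=p['color'].shape[0]/2/np.tan(np.radians(p['vfov'])/2); p['name']=name
    return p
def ray(p,uv):
    d=np.array([uv[0]-p['cx'],uv[1]-p['cy']])/p['f']
    if p['name']=='wrist':
        r=np.linalg.norm(d)+1e-12; v=np.array([*(d/r*np.sin(r)),np.cos(r)])
    else: v=np.array([*d,1.])
    return p['T'][:3,:3]@v, v
def depthpt(p,uv):
    w,v=ray(p,uv); c,r=int(round(uv[0])),int(round(uv[1]))
    z=np.median(p['depth'][max(r-1,0):r+2,max(c-1,0):c+2]); return p['T'][:3,3]+w*z/v[2]
def planept(p,uv,z):
    w,v=ray(p,uv); o=p['T'][:3,3]; return o+w*(z-o[2])/w[2]
def save(p,n): cv2.imwrite('pics/'+n,p['color'][:,:,::-1])
E
cat > a.py <<'E'
from h import *
o=bot.get_obs(); print(o)
for n in ['scene','side']:
    p=shot(n); save(p,n+'0.png'); print(n,p['position'],p['attitude'],p['vfov'])
    for t,z in [('carousel',0),('notch',.061),('hinge_line',.069),('window',.061),('empty_well',.058),('bar',.094),('rack',0),('knife',.021),('knife_tip',.0215)]:
        for d in finder.pinpoint(p,t)[:2]: print(t,round(d['p'],2),np.round(d['position']),planept(p,d['position'],z))
    for t in ['bowl','paint_bottle','brush_jar','mug','eraser','medium_jar','tube0','knife']:
        for d in finder.boxes_of(p,t)[:1]: print(t,round(d['p'],2),np.round(d['position']),depthpt(p,d['position']))
E
python3 a.py
```

```text
pics
{'time': 0.0, 'q': array([76.8366,  5.0141, 10.0348, 95.0996, -0.    , 89.9992]), 'qd': array([ 0.0219, -0.0156,  0.0256, -0.0089, -0.0027,  0.0285]), 'joint_efforts': array([ -0.0008, -52.0388,  46.4805,   0.0162,  -0.    ,  -0.    ]), 'ee_pos': array([0.1252, 0.5354, 0.2526]), 'tcp_rot': array([-179.9211,    0.    ,  166.8373]), 'wrist_force': array([ 0.0597, -0.5879,  0.466 ]), 'torque': array([-0.0218, -0.0534,  0.0019]), 'grasp_force': 0.0, 'opening': 0.08532526701694103}
scene [1.3045 0.2212 1.1431] [-142.7261   -0.5445  107.8474] 51.9574271478256
carousel 0.85 [314. 229.] [0.5709 0.1947 0.    ]
carousel 0.64 [389. 266.] [0.6339 0.4523 0.    ]
notch 0.82 [279. 219.] [0.6108 0.0774 0.061 ]
notch 0.68 [305. 221.] [0.5919 0.1609 0.061 ]
hinge_line 0.89 [302. 223.] [0.6063 0.1533 0.069 ]
window 0.81 [292. 222.] [0.6086 0.1225 0.061 ]
window 0.7 [319. 216.] [0.5589 0.2001 0.061 ]
empty_well 0.62 [332. 240.] [0.6312 0.2596 0.058 ]
empty_well 0.61 [315. 230.] [0.6135 0.1989 0.058 ]
bar 0.7 [140. 178.] [ 0.6201 -0.4136  0.094 ]
bar 0.53 [320. 214.] [0.5726 0.2037 0.094 ]
rack 0.83
[... 544 characters left out ...]
6087 0.0916 0.061 ]
notch 0.71 [197. 135.] [0.3387 0.3105 0.061 ]
hinge_line 0.74 [270. 158.] [0.6    0.1457 0.069 ]
hinge_line 0.49 [265. 143.] [0.5869 0.2328 0.069 ]
window 0.77 [276. 165.] [0.6159 0.1147 0.061 ]
window 0.73 [193. 135.] [0.3221 0.3103 0.061 ]
bar 0.53 [267. 144.] [0.5909 0.1909 0.094 ]
rack 0.84 [330. 234.] [ 0.7617 -0.1504  0.    ]
knife_tip 0.59 [295. 239.] [ 0.6499 -0.1828  0.0215]
bowl 0.65 [332. 174.] [0.8105 0.1039 0.0177]
paint_bottle 0.72 [320. 142.] [0.7743 0.1839 0.0986]
brush_jar 0.8 [274. 108.] [0.6337 0.4239 0.0928]
mug 0.66 [195. 124.] [0.3291 0.3558 0.0792]
eraser 0.59 [200. 281.] [ 0.3801 -0.3222  0.0298]
medium_jar 0.7 [267. 330.] [ 0.5458 -0.4911  0.0596]
```

View pics/scene0.png

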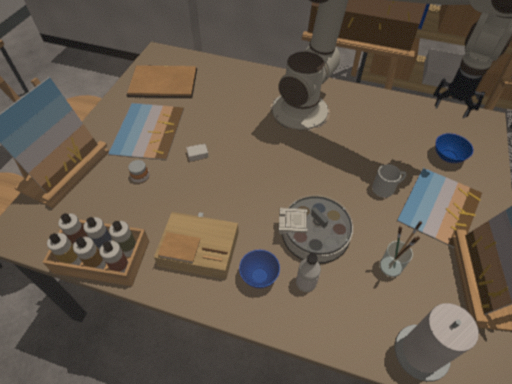

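View pics/side0.png

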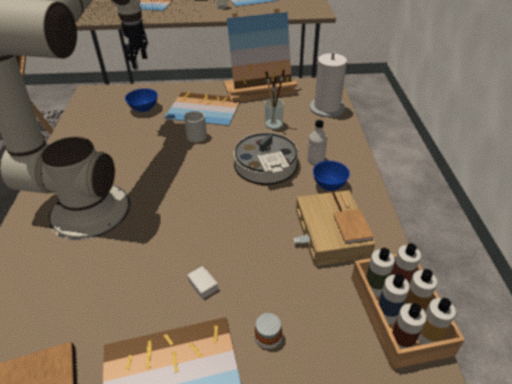

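The scene view shows the carousel near (315,225) with its hatch facing −y. The rack is at (198,245), with the blade tip showing at (200,215). I'm heading to a closer look at the carousel.

move_arm:
  offset:
    - [-4, -2.6, -0.4]
    - [-4, -2.6, -0.4]
    - [-4, -2.6, -0.4]
    - [-4, -2.6, -0.4]
    - [-4, -2.6, -0.4]
  twist:
    - [0, 0, 0]
    - [0, 0, 0]
    - [0, 0, 0]
    - [0, 0, 0]
    - [0, 0, 0]
  grip: [1, 1, 1, 1, 1]

```text
time: 2.3
ee_pos: [0.2913, 0.3619, 0.2736]
tcp_rot: [180.0, 0.0, 166.9]
wrist_force: [1.3, 0.0, 0.6]
opening: 0.0855
grasp_force: 0.0
```

move_arm:
  offset:
    - [-4, -2.6, -0.4]
    - [-4, -2.6, -0.4]
    - [-4, -2.6, -0.4]
    - [-4, -2.6, -0.4]
    - [-4, -2.6, -0.4]
  twist:
    - [0, 0, 0]
    - [0, 0, 0]
    - [0, 0, 0]
    - [0, 0, 0]
    - [0, 0, 0]
  grip: [1, 1, 1, 1, 1]

```text
time: 2.8
ee_pos: [0.4566, 0.1895, 0.2937]
tcp_rot: [180.0, 0.0, 166.8]
wrist_force: [1.3, 1.7, 0.5]
opening: 0.085
grasp_force: 0.0
```

move_arm:
  offset:
    - [-4, -2.6, -0.4]
    - [-2, -2.6, -0.4]
    - [0, 0, 0]
  twist:
    - [0, 0, 0]
    - [0, 0, 0]
    - [0, 0, 0]
  grip: [1, 1, 1]

```text
time: 3.1
ee_pos: [0.5037, 0.1239, 0.3013]
tcp_rot: [-180.0, 0.0, 166.6]
wrist_force: [-1.0, 0.1, 0.4]
opening: 0.0859
grasp_force: 0.0
```

```bash
cat > look.py <<'E'
import sys
from h import *
o=bot.get_obs(); print(o['time'],o['q'],o['ee_pos'],o['tcp_rot'])
p=shot('wrist'); save(p,sys.argv[1]); print(p['tool_from_camera'],p['vfov'],p['f'],p['T'][:3,3])
for t,z in [('carousel',0),('notch',.0615),('hinge_line',.0695),('window',.0615),('empty_well',.058),('bar',.094),('rack',0),('knife',.02),('knife_tip',.0215)]:
    for d in finder.pinpoint(p,t)[:2]: print(t,round(d['p'],2),np.round(d['position']),planept(p,d['position'],z),depthpt(p,d['position']))
E
python3 look.py w1.png
```

```text
3.1 [ 13.835    2.0272  12.3769 100.3509  -0.0398  27.2417] [0.5037 0.1239 0.3013] [-179.9641    0.0171  166.5933]
[[ 0.0002 -0.9617 -0.274   0.0695]
 [ 1.      0.0002  0.      0.0007]
 [ 0.     -0.274   0.9617 -0.1203]
 [ 0.      0.      0.      1.    ]] 65.70646984690485 297.3186396354542 [0.4363 0.1408 0.4216]
carousel 0.58 [315. 200.] [0.5879 0.2026 0.    ] [0.5645 0.1931 0.0651]
notch 0.65 [242. 247.] [0.6093 0.0852 0.0615] [0.6077 0.0857 0.0648]
notch 0.47 [316. 199.] [0.5656 0.1946 0.0615] [0.5643 0.1941 0.065 ]
hinge_line 0.65 [296. 227.] [0.5928 0.1611 0.0695] [0.5895 0.1607 0.077 ]
window 0.84 [276. 235.] [0.6019 0.1335 0.0615] [0.5946 0.1338 0.0774]
window 0.5 [336. 293.] [0.7198 0.2033 0.0615] [0.7374 0.2072 0.0391]
bar 0.97 [331. 220.] [0.5835 0.2034 0.094 ] [0.5757 0.2001 0.1113]
bar 0.39 [315. 199.] [0.5528 0.1885 0.094 ] [0.5632 0.1927 0.0647]
knife_tip 0.18 [  7. 155.] [ 0.3817 -0.2922  0.0215] [ 0.3828 -0.2832  0.0298]
```

View pics/w1.png

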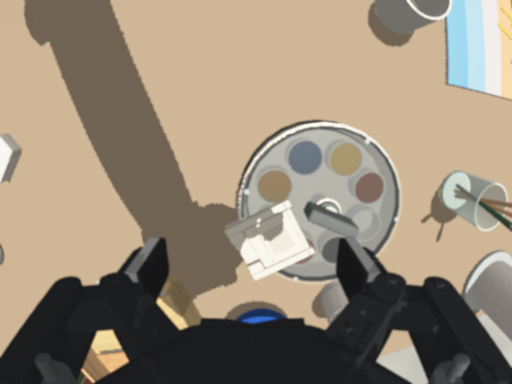

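The wrist view shows the frame's corners at (225,230), (287,202), (313,250) and (256,278), with the notch on its left side. The bar runs from (308,207) to (355,235), and the empty well is at (365,222). Next I move to look into the rack.

```bash
cat > c.py <<'E'
from h import *
p=shot('wrist')
for uv,z in [((225,230),.075),((287,202),.075),((313,250),.075),((256,278),.075),((308,207),.112),((355,235),.112),((365,222),.058)]: print(uv,planept(p,uv,z),depthpt(p,uv))
g=p['depth'];print(g.min(),g.max())
# circle: deck points
H,W=g.shape
P=[]
for r in range(100,300,2):
    for c in range(220,410,2):
        if g[r,c]>0:
            q=depthpt(p,(c,r))
            if .03<q[2]<.09: P.append(q[:2])
P=np.array(P,np.float32); print(cv2.minEnclosingCircle(P), len(P))
E
python3 c.py
```

```text
(225, 230) [0.5724 0.0766 0.075 ] [0.5734 0.0761 0.0724]
(287, 202) [0.5535 0.1605 0.075 ] [0.557  0.161  0.0646]
(313, 250) [0.6273 0.1819 0.075 ] [0.6331 0.1831 0.0646]
(256, 278) [0.6514 0.0991 0.075 ] [0.6505 0.0993 0.0765]
(308, 207) [0.552  0.1807 0.112 ] [0.5592 0.1829 0.0929]
(355, 235) [0.6005 0.2311 0.112 ] [0.6257 0.2443 0.065 ]
(365, 222) [0.6136 0.263  0.058 ] [0.6102 0.2607 0.0648]
0.0 1.2922251
((0.607791006565094, 0.20488443970680237), 0.13853660225868225) 4908
```

move_arm:
  offset:
    - [0, -5, 0.5]
    - [0, -5, 0.5]
    - [0, -5, 0.5]
    - [0, -5, 0.5]
    - [0, -4, 0.5]
  twist:
    - [0, 0, 0]
    - [0, 0, 0]
    - [0, 0, 0]
    - [0, 0, 0]
    - [0, 0, 0]
  grip: [1, 1, 1, 1, 1]

```text
time: 4.15
ee_pos: [0.4467, -0.1076, 0.2764]
tcp_rot: [-180.0, 0.0, 166.8]
wrist_force: [0.9, 0.2, -0.1]
opening: 0.0853
grasp_force: 0.0
```

move_arm:
  offset:
    - [0, -2, 0.5]
    - [0, 0, 0]
  twist:
    - [0, 0, 0]
    - [0, 0, 0]
  grip: [0.5, 0.5]

```text
time: 4.35
ee_pos: [0.4423, -0.1271, 0.2709]
tcp_rot: [-180.0, -0.0, 166.6]
wrist_force: [0.3, -0.5, -0.4]
opening: 0.059
grasp_force: 0.0
```

```bash
python3 look.py w2.png
```

```text
4.35 [-16.0202  -6.7931   0.428   97.2573  -0.0212  -2.67  ] [ 0.4423 -0.1271  0.2709] [-179.9805   -0.0372  166.6498]
[[ 0.0002 -0.9617 -0.274   0.0695]
 [ 1.      0.0002  0.      0.0007]
 [ 0.     -0.274   0.9617 -0.1203]
 [ 0.      0.      0.      1.    ]] 65.70646984690485 297.3186396354542 [ 0.375  -0.1103  0.3913]
carousel 0.59 [465. 207.] [0.5922 0.2077 0.    ] [0.5536 0.1512 0.0695]
notch 0.85 [422. 256.] [0.6154 0.0808 0.0615] [0.6164 0.0815 0.0602]
notch 0.58 [ 72. 272.] [ 0.5254 -0.4219  0.0615] [ 0.5369 -0.4456  0.0364]
hinge_line 0.94 [467. 231.] [0.5941 0.1589 0.0695] [0.5891 0.1528 0.0769]
window 0.79 [452. 238.] [0.6015 0.136  0.0615] [0.5905 0.1241 0.0775]
empty_well 0.55 [400. 322.] [0.7354 0.0496 0.058 ] [ 0.4634 -0.0711  0.3095]
bar 0.71 [244. 300.] [ 0.5894 -0.1715  0.094 ] [ 0.6419 -0.1865  0.0211]
bar 0.6 [498. 223.] [0.5843 0.2013 0.094 ] [0.5717 0.1825 0.1119]
knife_tip 0.63 [244. 300.] [ 0.6404 -0.186   0.0215] [ 0.6409 -0.1861  0.0208]
```

View pics/w2.png

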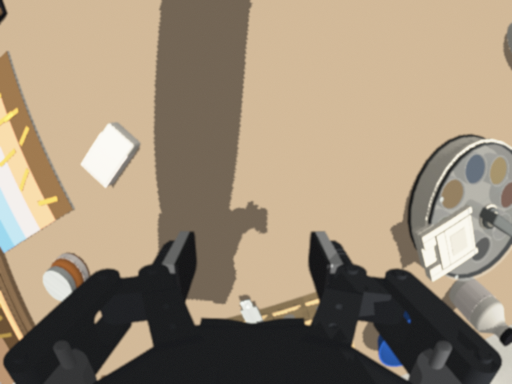

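The wrist view shows the blade tip at (244,300) and the rack's front edge running from about (236,320) to (320,298). I'll get the rack's yaw from the depth data.

```bash
cat > d.py <<'E'
from h import *
P=[]
for n in ['side','scene']:
    p=shot(n); g=p['depth']; H,W=g.shape
    v,u=np.mgrid[0:H,0:W]; X=np.stack([(u-p['cx'])/p['f']*g,(v-p['cy'])/p['f']*g,g],-1)@p['T'][:3,:3].T+p['T'][:3,3]
    m=(g>0)&(X[...,2]>.056)&(X[...,2]<.067)&(np.hypot(X[...,0]-.7615,X[...,1]+.1515)<.16)
    Q=X[m][:,:2].astype(np.float32); r=cv2.minAreaRect(Q); print(n,len(Q),r); P.append(Q)
    m=(g>0)&(X[...,2]>.015)&(X[...,2]<.03)&(np.hypot(X[...,0]-.655,X[...,1]+.184)<.05)
    print('blade',m.sum(),X[m].mean(0),cv2.minAreaRect(X[m][:,:2].astype(np.float32)))
    for t in['knife','knife_tip']:
        for d in finder.pinpoint(p,t)[:1]: print(t,d['p'],planept(p,d['position'],.0215))
E
python3 d.py
```

```text
side 2409 ((0.7658808827400208, -0.14545130729675293), (0.17237868905067444, 0.2301112413406372), 6.84428596496582)
blade 146 [ 0.6751 -0.1837  0.0219] ((0.6816514134407043, -0.18467965722084045), (0.060408953577280045, 0.058897607028484344), 46.54633331298828)
knife 0.38 [ 0.5453 -0.4884  0.0215]
knife_tip 0.58 [ 0.6492 -0.1989  0.0215]
scene 2433 ((0.765485942363739, -0.1466444432735443), (0.17370553314685822, 0.22523058950901031), 6.698153972625732)
blade 19 [ 0.6522 -0.187   0.0239] ((0.6542577147483826, -0.18693701922893524), (0.015637116506695747, 0.013914146460592747), 20.78860855102539)
knife 0.2 [0.5842 0.1539 0.0215]
```

move_arm:
  offset:
    - [0, 0, 0]
    - [0, 0, 0]
    - [0, 0, 0]
  twist:
    - [0, 0, -0.117]
    - [0, 0, -0.117]
    - [0, 0, -0.116]
  grip: [0.5, 0.5, 0.5]

```text
time: 5.45
ee_pos: [0.4431, -0.1253, 0.2714]
tcp_rot: [180.0, -0.0, -172.8]
wrist_force: [-0.6, -0.5, 0.0]
opening: 0.0429
grasp_force: 0.0
```

move_arm:
  offset:
    - [-4, -1.6, 2]
    - [-4, -1.6, 2]
    - [-4, -1.6, 2]
    - [-3.5, -1.6, 2]
    - [-3, -1.6, 2]
  twist:
    - [0, 0, 0]
    - [0, 0, 0]
    - [0, 0, 0]
    - [0, 0, 0]
    - [0, 0, 0]
  grip: [0.5, 0.5, 0.5, 0.5, 0.5]

```text
time: 5.95
ee_pos: [0.638, -0.1828, 0.1699]
tcp_rot: [180.0, -0.0, -173.1]
wrist_force: [-1.3, -0.2, 0.6]
opening: 0.0428
grasp_force: 0.0
```

move_arm:
  offset:
    - [0, 0, 0]
  twist:
    - [0, 0, 0]
  grip: [0.5]

```text
time: 6.05
ee_pos: [0.6377, -0.1832, 0.1648]
tcp_rot: [179.8, -0.4, -173.1]
wrist_force: [-1.5, 1.1, -0.4]
opening: 0.0426
grasp_force: 0.0
```

```bash
python3 look.py w3.png | grep -v carou; python3 - <<'E'
from h import *
p=shot('wrist')
g=p['depth']; H,W=g.shape
Q=np.array([np.r_[depthpt(p,(c,r)),c,r] for r in range(100,H-1) for c in range(100,400) if g[r,c]>0])
m=(abs(Q[:,2]-.022)<.006)&(abs(Q[:,0]-.66)<.05)&(abs(Q[:,1]+.185)<.03); B=Q[m]
print(len(B)); print(B[::max(1,len(B)//12)])
c=(B[:,:2]-[.642,-.1865])@np.array([[.993,-.117],[.117,.993]])
print(c.min(0),c.max(0)); w=c[c[:,0]>.018]; print(w[:,1].min(),w[:,1].max())
E
```

```text
6.05 [-16.0269  20.4475  18.4999  88.4714  -0.0025 -22.8947] [ 0.6377 -0.1832  0.1648] [ 179.8392   -0.3871 -173.1316]
[[ 0.0002 -0.9617 -0.2739  0.0692]
 [ 1.      0.0003 -0.0001  0.0007]
 [ 0.0001 -0.2739  0.9617 -0.1203]
 [ 0.      0.      0.      1.    ]] 65.70646984690485 297.3186396354542 [ 0.5698 -0.191   0.2856]
hinge_line 0.62 [270. 288.] [ 0.7137 -0.157   0.0695] [ 0.7186 -0.1559  0.0622]
rack 0.98 [272. 290.] [ 0.7614 -0.1439  0.    ] [ 0.7202 -0.154   0.0613]
knife_tip 0.67 [248. 190.] [ 0.6413 -0.1853  0.0215] [ 0.6413 -0.1853  0.0217]
1677
[[  0.6424  -0.1925   0.0215 240.     188.    ]
 [  0.6494  -0.1879   0.0227 244.     196.    ]
 [  0.6577  -0.1898   0.0229 241.     204.    ]
 [  0.6623  -0.1845   0.0226 246.     209.    ]
 [  0.6669  -0.1801   0.0226 250.     214.    ]
 [  0.6717  -0.1756   0.0224 254.     219.    ]
 [  0.6834  -0.1984   0.0163 230.     225.    ]
 [  0.6801  -0.1655   0.0199 263.     227.    ]
 [  0.6853  -0.2092   0.028  218.     230.    ]
 [  0.6853  -0.1648   0.0203 263.     232.    ]
 [  0.6878  -0.1686   0.0231 259.     235.    ]
 [  0.6913  -0.1681   0.0226 259.     238.    ]
 [  0.6941  -0.1668   0.0233 260.     241.    ]]
[-0.0005 -0.0338] [0.0561 0.027 ]
-0.03383346905498932 0.02696316536826064
```

View pics/w3.png

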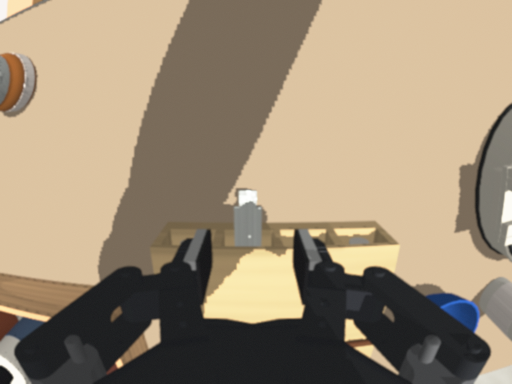

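The view shows the blade straight along the tool, with its tip at (248,190) and the rack front at row ~228.

move_arm:
  offset:
    - [-1.4, -0.3, 4]
    - [-1.3, 0, 4]
    - [0, 0, 2.5]
    - [0, 0, 0]
  twist:
    - [0, 0, 0]
    - [0, 0, 0]
    - [0, 0, 0]
    - [0, 0, 0]
  grip: [0.5, 0.5, 0.5, 0.5]

```text
time: 7.0
ee_pos: [0.6614, -0.1815, 0.0618]
tcp_rot: [179.8, -0.4, -173.1]
wrist_force: [0.7, -0.5, -1.2]
opening: 0.0421
grasp_force: 0.0
```

move_arm:
  offset:
    - [-0.3, -0.1, 2.1]
    - [0, 0, 0]
    - [0, 0, 0]
    - [0, 0, 0]
    - [0, 0, 0]
  twist:
    - [0, 0, 0]
    - [0, 0, 0]
    - [0, 0, 0]
    - [0, 0, 0]
    - [0, 0, 0]
  grip: [0.5, 0.5, 0, 0, 0]
  force: 60

```text
time: 7.5
ee_pos: [0.6671, -0.183, 0.0471]
tcp_rot: [-180.0, 0.1, -173.1]
wrist_force: [-0.1, 0.3, 0.3]
opening: 0.0007
grasp_force: 0.0
```

move_arm:
  offset:
    - [0, 0, 0]
    - [0, 0, 0]
    - [0, 0, 0]
  twist:
    - [0, 0, 0]
    - [0, 0, 0]
    - [0, 0, 0]
  grip: [0, 0, 0]

```text
time: 7.8
ee_pos: [0.6667, -0.1829, 0.0456]
tcp_rot: [-180.0, 0.0, -173.1]
wrist_force: [0.0, 0.1, 0.4]
opening: -0.0
grasp_force: 0.0
```

move_arm:
  offset:
    - [0, 0, -0.5]
    - [0, 0, 0]
    - [0, 0, 0]
    - [0, 0, 0.6]
    - [0, 0, 0.6]
  twist:
    - [0, 0, 0]
    - [0, 0, 0]
    - [0, 0, 0]
    - [0, 0, 0]
    - [0, 0, 0]
  grip: [0.45, 0.45, 0.45, 0.45, 0.45]

```text
time: 8.3
ee_pos: [0.6666, -0.1828, 0.0379]
tcp_rot: [-180.0, 0.0, -173.1]
wrist_force: [-0.4, 0.1, 0.4]
opening: 0.0382
grasp_force: 0.0
```

move_arm:
  offset:
    - [0, 0, 0]
    - [0, 0, 0]
    - [0, 0, 0]
  twist:
    - [0, 0, 0]
    - [0, 0, 0]
    - [0, 0, 0]
  grip: [0.45, 0.45, 0.45]

```text
time: 8.6
ee_pos: [0.6667, -0.1829, 0.0384]
tcp_rot: [-180.0, 0.0, -173.1]
wrist_force: [-0.1, -0.2, 0.6]
opening: 0.0383
grasp_force: 0.0
```

move_arm:
  offset:
    - [0, 0, 0.1]
    - [0, 0, 0]
    - [0, 0, 0]
    - [0, 0, 0]
    - [0, 0, 0]
  twist:
    - [0, 0, 0]
    - [0, 0, 0]
    - [0, 0, 0]
    - [0, 0, 0]
    - [0, 0, 0]
  grip: [0.45, 0, 0, 0, 0]
  force: 100

```text
time: 9.1
ee_pos: [0.6667, -0.1829, 0.0379]
tcp_rot: [-180.0, 0.0, -173.1]
wrist_force: [-1.3, 0.6, 5.0]
opening: 0.0213
grasp_force: 98.0
```

move_arm:
  offset:
    - [1, 0, -0.1]
    - [2, 0, 0]
    - [3, 0, 0]
    - [0, 0, 0]
  twist:
    - [0, 0, 0]
    - [0, 0, 0]
    - [0, 0, 0]
    - [0, 0, 0]
  grip: [0, 0, 0, 0]

```text
time: 9.5
ee_pos: [0.6035, -0.1902, 0.0377]
tcp_rot: [179.9, -0.2, -173.2]
wrist_force: [0.3, -1.1, 0.4]
opening: 0.0214
grasp_force: 98.2
```

```bash
python3 look.py w4.png | grep -E "knife|^[0-9]"
```

```text
9.5 [-17.4879  17.5916   0.7844  73.3692  -0.018  -24.3144] [ 0.6035 -0.1902  0.0377] [ 179.9438   -0.1681 -173.1733]
knife_tip 0.84 [250. 199.] [ 0.5773 -0.1934  0.0215] [ 0.5838 -0.1927  0.0006]
```

View pics/w4.png

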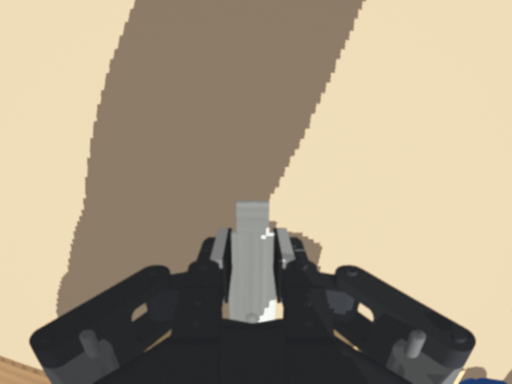

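The knife is held by its blade, with the tip at (252,205) clear of the pads. I keep drawing it out.

move_arm:
  offset:
    - [2.5, 0, 0]
    - [2.5, 0, 0]
    - [2.5, 0, 0]
    - [2.5, 0, 0]
    - [2.5, 0, 0]
  twist:
    - [0, 0, 0]
    - [0, 0, 0]
    - [0, 0, 0]
    - [0, 0, 0]
    - [0, 0, 0]
  grip: [0, 0, 0, 0, 0]

```text
time: 10.5
ee_pos: [0.4821, -0.205, 0.0383]
tcp_rot: [-180.0, -0.0, -173.1]
wrist_force: [0.0, -0.7, -0.5]
opening: 0.0212
grasp_force: 98.2
```

move_arm:
  offset:
    - [1, 0, 0]
    - [0, 0, 0]
    - [0, 0, 0.7]
    - [0, 0, 0.6]
    - [0, 0, 0]
  twist:
    - [0, 0, 0]
    - [0, 0, 0]
    - [0, 0, 0]
    - [0, 0, 0]
    - [0, 0, 0]
  grip: [0, 0, 0, 0, 0]

```text
time: 11.0
ee_pos: [0.4731, -0.2058, 0.0239]
tcp_rot: [179.9, -0.1, -173.1]
wrist_force: [-0.0, -0.0, -1.5]
opening: 0.0211
grasp_force: 98.2
```

move_arm:
  offset:
    - [0, 0, 0]
    - [0, 0, 0]
    - [0, 0, 0]
    - [0, 0, -2]
    - [0, 0, -3]
  twist:
    - [0, 0, 0]
    - [0, 0, 0]
    - [0, 0, 0]
    - [0, 0, 0]
    - [0, 0, 0]
  grip: [0.4, 0.5, 0.5, 0.5, 0.5]

```text
time: 11.5
ee_pos: [0.4721, -0.2058, 0.0746]
tcp_rot: [179.9, -0.1, -173.1]
wrist_force: [1.6, -0.4, 0.3]
opening: 0.0425
grasp_force: 0.0
```

move_arm:
  offset:
    - [0, 0, -3]
    - [0, 0, -3]
    - [0, 0, 0]
    - [0, 0, 0]
  twist:
    - [0, 0, 0]
    - [0, 0, 0]
    - [0, 0, 0]
    - [0, 0, 0]
  grip: [0.5, 0.5, 0.5, 0.5]

```text
time: 11.9
ee_pos: [0.4735, -0.2064, 0.1361]
tcp_rot: [-180.0, 0.1, -173.1]
wrist_force: [-0.6, -0.1, -0.9]
opening: 0.0431
grasp_force: 0.0
```

```bash
python3 look.py w5.png | grep -E "knife|^[0-9]"
```

```text
11.9 [-23.555   -0.4013  -8.4325  81.8698   0.0009 -30.44  ] [ 0.4735 -0.2064  0.1361] [-179.9506    0.0858 -173.115 ]
knife 0.89 [254. 259.] [ 0.5348 -0.1966  0.02  ] [ 0.539  -0.1961  0.0123]
knife_tip 0.71 [251. 155.] [ 0.4413 -0.2103  0.0215] [ 0.4446 -0.21    0.0003]
```

View pics/w5.png

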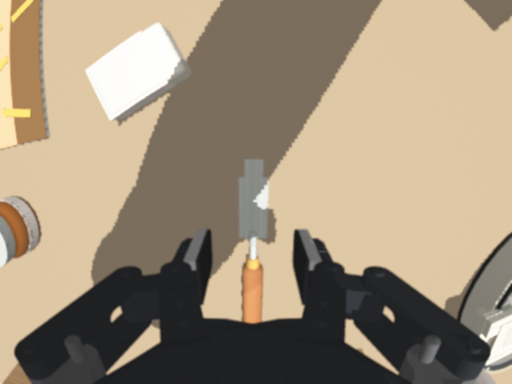

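The knife lies flat on the table: tip at (254,160), handle starting at (252,262), aligned with the tool. I go to the handle.

move_arm:
  offset:
    - [-4.2, 0.1, 2]
    - [-4.2, 0, 3]
    - [0, 0, 3]
    - [0, 0, 2]
    - [0, 0, 0]
  twist:
    - [0, 0, 0]
    - [0, 0, 0]
    - [0, 0, 0]
    - [0, 0, 0]
    - [0, 0, 0]
  grip: [0.5, 0.5, 0.5, 0.5, 0.5]

```text
time: 12.9
ee_pos: [0.5533, -0.1945, 0.0327]
tcp_rot: [179.9, -0.3, -173.1]
wrist_force: [0.3, -0.5, 0.4]
opening: 0.0423
grasp_force: 0.0
```

move_arm:
  offset:
    - [0, 0, 0]
    - [0, 0, 0]
  twist:
    - [0, 0, 0]
    - [0, 0, 0]
  grip: [0.5, 0.5]

```text
time: 13.1
ee_pos: [0.5557, -0.1957, 0.0381]
tcp_rot: [-179.9, 0.1, -173.1]
wrist_force: [1.2, 0.6, 1.7]
opening: 0.0428
grasp_force: 0.0
```

move_arm:
  offset:
    - [0, 0, 0.6]
    - [0, 0, 0.5]
    - [0, 0, 0]
    - [0, 0, 0]
  twist:
    - [0, 0, 0]
    - [0, 0, 0]
    - [0, 0, 0]
    - [0, 0, 0]
  grip: [0.5, 0.5, 0.5, 0.5]

```text
time: 13.5
ee_pos: [0.5549, -0.1953, 0.0253]
tcp_rot: [180.0, -0.0, -173.1]
wrist_force: [0.6, 0.2, 0.0]
opening: 0.0428
grasp_force: 0.0
```

move_arm:
  offset:
    - [0, 0, 0]
    - [0, 0, 0]
    - [0, 0, 0]
    - [0, 0, -1]
    - [0, 0, -2]
  twist:
    - [0, 0, 0]
    - [0, 0, 0]
    - [0, 0, 0]
    - [0, 0, 0]
    - [0, 0, 0]
  grip: [0, 0, 0, 0, 0]
  force: 120

```text
time: 14.0
ee_pos: [0.554, -0.195, 0.0544]
tcp_rot: [179.9, -0.2, -173.1]
wrist_force: [-0.1, -0.4, -1.4]
opening: 0.0163
grasp_force: 117.7
```

move_arm:
  offset:
    - [0, 0, -2]
    - [0, 0, -3]
    - [0, 0, -3]
    - [0, 0, -2]
    - [0, 0, 0]
  twist:
    - [0, 0, 0]
    - [0, 0, 0]
    - [0, 0, 0]
    - [0, 0, 0]
    - [0, 0, 0.145]
  grip: [0, 0, 0, 0, 0]

```text
time: 14.5
ee_pos: [0.5562, -0.1957, 0.1595]
tcp_rot: [-179.9, 0.3, 178.5]
wrist_force: [-0.1, -0.3, -0.4]
opening: 0.0164
grasp_force: 117.7
```

move_arm:
  offset:
    - [0, 0, 0]
    - [0, 0, 0]
    - [0, 0, 0]
    - [0, 0, 0]
    - [0, 0, 0]
  twist:
    - [0, 0, 0.145]
    - [0, 0, 0.145]
    - [0, 0, 0.145]
    - [0, 0, 0.145]
    - [0, 0, 0.145]
  grip: [0, 0, 0, 0, 0]

```text
time: 15.0
ee_pos: [0.555, -0.1953, 0.1558]
tcp_rot: [180.0, 0.0, 136.7]
wrist_force: [0.5, 0.2, -0.8]
opening: 0.0164
grasp_force: 117.7
```

move_arm:
  offset:
    - [0, 0, 0]
    - [0, 0, 0]
    - [0, 0, 0]
    - [0, 0, 0]
    - [0, 0, 0]
  twist:
    - [0, 0, 0.145]
    - [0, 0, 0.145]
    - [0, 0, 0.145]
    - [0, 0, 0.145]
    - [0, 0, 0]
  grip: [0, 0, 0, 0, 0]

```text
time: 15.5
ee_pos: [0.555, -0.1953, 0.1557]
tcp_rot: [180.0, 0.0, 103.7]
wrist_force: [-0.1, -0.6, -1.0]
opening: 0.0166
grasp_force: 117.7
```

move_arm:
  offset:
    - [2.5, 3.1, 0.5]
    - [2.5, 3.1, 0.5]
    - [2.5, 3.1, 0.5]
    - [2.5, 3, 0.5]
    - [0, 0, 0]
  twist:
    - [0, 0, 0]
    - [0, 0, 0]
    - [0, 0, 0]
    - [0, 0, 0]
    - [0, 0, 0]
  grip: [0, 0, 0, 0, 0]

```text
time: 16.0
ee_pos: [0.6522, -0.065, 0.134]
tcp_rot: [-180.0, -0.1, 104.3]
wrist_force: [-0.9, 0.5, -1.0]
opening: 0.0164
grasp_force: 118.0
```

move_arm:
  offset:
    - [0, 0, 0]
    - [0, 0, 0]
  twist:
    - [0, 0, 0]
    - [0, 0, 0]
  grip: [0, 0]

```text
time: 16.2
ee_pos: [0.6503, -0.0695, 0.1356]
tcp_rot: [-180.0, 0.0, 103.9]
wrist_force: [-0.9, -0.0, -0.5]
opening: 0.0164
grasp_force: 118.0
```

```bash
python3 look.py w6.png; python3 - <<'E'
from h import *
p=shot('wrist')
# blade profile: points of height 0.10-0.135 near tool axis
T=tool(); g=p['depth'];H,W=g.shape
Q=np.array([depthpt(p,(c,r)) for r in range(100,H-1,2) for c in range(150,360,2) if g[r,c]>0])
L=(Q-T[:3,3])@T[:3,:3]
m=(L[:,2]<.03)&(L[:,2]>.0)&(abs(L[:,1])<.02)&(L[:,0]>.03); B=L[m]
print(len(B),B.min(0),B.max(0))
for a in np.arange(.03,.13,.01):
    s=B[(B[:,0]>a)&(B[:,0]<a+.01)]
    if len(s): print(round(a,3),s[:,1].min(),s[:,1].max(),np.median(s[:,2]))
E
```

```text
16.2 [-6.0911 18.6246 12.9698 84.3495 -0.0133 70.0073] [ 0.6503 -0.0695  0.1356] [-179.9914    0.011   103.9016]
[[ 0.0002 -0.9618 -0.2738  0.0701]
 [ 1.      0.0001  0.0003  0.0003]
 [-0.0003 -0.2738  0.9618 -0.1203]
 [ 0.      0.      0.      1.    ]] 65.70646984690485 297.3186396354542 [ 0.6337 -0.0013  0.2559]
window 0.38 [ 22. 304.] [ 0.4366 -0.2377  0.0615] [ 0.3944 -0.2884  0.0198]
rack 0.97 [338. 280.] [ 0.7612 -0.1446  0.    ] [ 0.6772 -0.0502  0.1686]
rack 0.25 [ 25. 305.] [ 0.3814 -0.3098  0.    ] [ 0.397  -0.2907  0.0158]
knife 0.59 [254. 225.] [ 0.6585 -0.0949  0.02  ] [ 0.6477 -0.0541  0.123 ]
knife_tip 0.87 [254.  29.] [0.6197 0.0617 0.0215] [0.6185 0.0673 0.0009]
1129 [ 0.0301 -0.0125  0.0186] [0.0745 0.0137 0.0245]
0.03 -0.011706375066510444 0.013173448209445252 0.022950876884818755
0.04 -0.012504163857836238 0.013136880594811159 0.023288960307299704
0.05 -0.012419222057292558 0.012983459097039188 0.02329624227004991
0.06 -0.012319975226972597 0.013714453905371226 0.023289954427404707
0.07 -0.012235455931130084 0.013688719460301181 0.0232856341026984
```

View pics/w6.png

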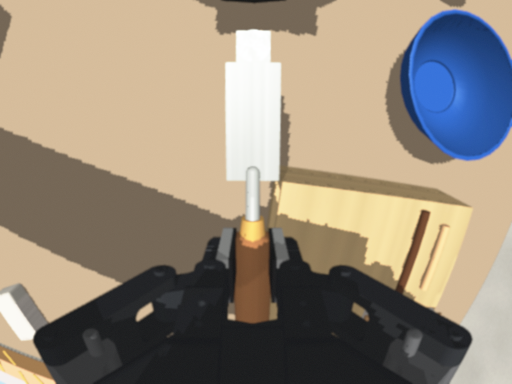

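The blade is level in the grasp, with its tip at (254,29) and the bowl and rack clear. I advance towards the notch and measure the rails from depth.

move_arm:
  offset:
    - [1.5, 0, 0.5]
    - [1.5, 0, 0.5]
    - [0, 0, 0]
    - [0, 0, 0]
    - [0, 0, 0]
  twist:
    - [0, 0, 0]
    - [0, 0, 0]
    - [0, 0, 0]
    - [0, 0, 0]
    - [0, 0, 0]
  grip: [0, 0, 0, 0, 0]

```text
time: 17.25
ee_pos: [0.6435, -0.0395, 0.1255]
tcp_rot: [180.0, 0.0, 103.8]
wrist_force: [-1.2, -1.0, -0.9]
opening: 0.0164
grasp_force: 118.0
```

```bash
python3 look.py w7.png | grep -E "notch|tip|^[0-9]"; python3 - <<'E'
from h import *
p=shot('wrist')
T=tool(); g=p['depth'];H,W=g.shape
Q=np.array([depthpt(p,(c,r)) for r in range(1,150) for c in range(100,420) if g[r,c]>0])
L=(Q-T[:3,3])@T[:3,:3]; 
G=np.full((14,34),np.nan)
for i,a in enumerate(np.arange(.10,.156,.004)):
    for j,b in enumerate(np.arange(-.051,.051,.003)):
        m=(abs(L[:,0]-a)<.002)&(abs(L[:,1]-b)<.0015)
        if m.any(): G[i,j]=np.median(Q[m,2])*1000
    print(round(a*1000), ' '.join('%3.0f'%x if x==x else ' . ' for x in G[i]))
E
```

```text
17.25 [-3.5113 17.3547 10.2643 82.8941 -0.0058 72.653 ] [ 0.6435 -0.0395  0.1255] [179.9868   0.0102 103.8358]
notch 0.77 [256.  25.] [0.6166 0.0809 0.0615] [0.6165 0.0815 0.0595]
knife_tip 0.95 [254.  28.] [0.6134 0.09   0.0215] [0.6149 0.0832 0.0463]
100  -0  -1  -0  -0  -0  -1  -0  -0  -0  -0   0  .   .   .   .  102 102 102 102 102 102  .   .   .   .   -0  -0  -0  -0  -0   0  -0  -0  -0
104  -0  -0  -1  -0   0  -0  -0  -1  -0  -1   0  .   .   .   .  102 102 102 102 102 102  .   .   .   .   -0  -1  -0  -0  -0  -1  -0  -0  -0
108  -0  -0  -1  -0  -0  -0  -0  -0  -0  -0   0  .   .   .   .  102 102 102 102 102 102  .    0  -0   0  -0  -0  -0  -1  -0  -0  -0  -0  -0
112  -0  -1  -0  -0  -0  -0  -0  -1  -0  -0  -0  -0  -0   0  .   .   .   .   .   .   .   .    0  -0  -0  -1  -0  -0  -0  -0  -0  -1  -0   0
116  -0  -0  -0  -0  -0  -0  -0  -0  -1  -0  -0  -0  -0   0  .   .   .   .   .   .   .   .    0  -0  -0  -0   0  -0  -0  -0   0  -0  -0  -0
120  -0  -0  -0  -0  -0  -1  -0  -0  -0  -0  -0  -0  -0   0  .   .   .   .   .   .   .   .    0  -0  -0  -0  -0  -0  -0  -0  -0  -0  -0  -0
124  -0
[... 411 characters left out ...]
0
136  -0  -0  -0  -0  76  77  76  76   1  39   0  65  65  65  65  65  65  65  65  65  65  65  65  65   0  76   0   0  38   0  77   1  -0  -0
140   0   0  -0  -0  .   .   .   .   .   .   .   65  65  65  65  65  65  65  64  65  65  65  65  65  .   .   .   .   .   .   .   -0   0   0
144  .   51  54  .   .   .   .   .   .   .   .   .   .   .   .   .   .   .   .   .   .   .   .   .   .   .   .   .   .   .   .   .   .   . 
148  47  49  .   .   .   .   .   .   .   .   .   .   .   .   .   .   .   .   .   .   .   .   .   .   .   .   .   .   .   .   .   .   .   53
152  .   .   .   .   .   .   .   .   .   .   .   .   .   .   .   .   .   .   .   .   .   .   .   .   .   .   .   .   .   .   .   .   .   .
```

View pics/w7.png

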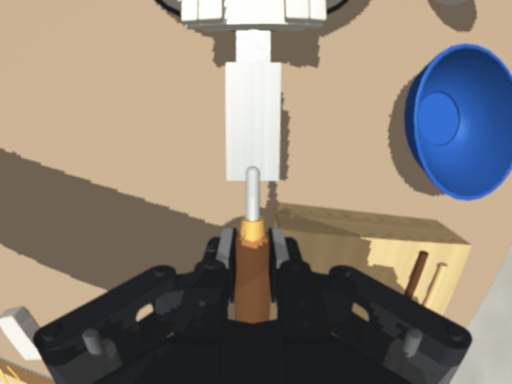

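The carousel's frame is at the top of the picture with the notch at (256,15). Depth puts the notch floor's middle at tool y ≈ +1.8 mm, with the outer edge 14 mm past the tip. I go over the notch floor and lower in.

move_arm:
  offset:
    - [1.2, 0.1, 0]
    - [1.2, 0, 0]
    - [0, 0, 0.8]
    - [0, 0, 0.8]
    - [0, 0, 0]
  twist:
    - [0, 0, 0]
    - [0, 0, 0]
    - [0, 0, 0]
    - [0, 0, 0]
    - [0, 0, 0]
  grip: [0, 0, 0, 0, 0]

```text
time: 18.3
ee_pos: [0.6379, -0.0161, 0.1073]
tcp_rot: [-179.9, -0.0, 103.8]
wrist_force: [0.3, 0.0, -0.5]
opening: 0.0164
grasp_force: 118.0
```

move_arm:
  offset:
    - [0, 0, 0]
    - [0, 0, 0]
    - [0, 0, 0]
    - [0, 0, 0]
  twist:
    - [0, 0, 0]
    - [0, 0, 0]
    - [0, 0, 0]
    - [0, 0, 0]
  grip: [0, 0, 0, 0]

```text
time: 18.7
ee_pos: [0.6388, -0.0163, 0.1096]
tcp_rot: [180.0, 0.0, 103.8]
wrist_force: [0.2, -0.3, -0.9]
opening: 0.0163
grasp_force: 118.0
```

move_arm:
  offset:
    - [0, 0, 0.2]
    - [0, 0, 0]
    - [0, 0, 0]
  twist:
    - [0, 0, 0]
    - [0, 0, 0]
    - [0, 0, 0]
  grip: [0, 0, 0]

```text
time: 19.0
ee_pos: [0.6386, -0.0162, 0.1072]
tcp_rot: [-180.0, -0.0, 103.8]
wrist_force: [-0.1, 0.3, -1.2]
opening: 0.0163
grasp_force: 118.0
```

move_arm:
  offset:
    - [0, 0, 0.4]
    - [0, 0, 0.3]
    - [0, 0, 0]
    - [0, 0, 0]
  twist:
    - [0, 0, 0]
    - [0, 0, 0]
    - [0, 0, 0]
    - [0, 0, 0]
  grip: [0, 0, 0, 0]

```text
time: 19.4
ee_pos: [0.6386, -0.0162, 0.1001]
tcp_rot: [-180.0, -0.0, 103.8]
wrist_force: [-0.6, -0.1, -0.9]
opening: 0.0164
grasp_force: 118.0
```

move_arm:
  offset:
    - [0, 0, 0.1]
    - [0, 0, 0]
    - [0, 0, 0]
  twist:
    - [0, 0, 0]
    - [0, 0, 0]
    - [0, 0, 0]
  grip: [0, 0, 0]

```text
time: 19.7
ee_pos: [0.6387, -0.0162, 0.0994]
tcp_rot: [180.0, 0.0, 103.8]
wrist_force: [1.0, -0.0, -1.6]
opening: 0.0167
grasp_force: 118.0
```

move_arm:
  offset:
    - [0, 0, 0.1]
    - [0, 0, 0]
    - [0, 0, 0]
  twist:
    - [0, 0, 0]
    - [0, 0, 0]
    - [0, 0, 0]
  grip: [0, 0, 0]

```text
time: 20.0
ee_pos: [0.6387, -0.0162, 0.0983]
tcp_rot: [-180.0, -0.0, 103.8]
wrist_force: [-0.6, -0.6, -1.0]
opening: 0.0163
grasp_force: 118.0
```

move_arm:
  offset:
    - [0, 0, 0.1]
    - [0, 0, 0]
    - [0, 0, 0]
  twist:
    - [0, 0, 0]
    - [0, 0, 0]
    - [0, 0, 0]
  grip: [0, 0, 0]

```text
time: 20.3
ee_pos: [0.6387, -0.0162, 0.0973]
tcp_rot: [-180.0, 0.0, 103.8]
wrist_force: [0.7, -0.0, -0.9]
opening: 0.0168
grasp_force: 118.0
```

move_arm:
  offset:
    - [0, 0, 0.1]
    - [0, 0, 0]
  twist:
    - [0, 0, 0]
    - [0, 0, 0]
  grip: [0, 0]

```text
time: 20.5
ee_pos: [0.6386, -0.0162, 0.0962]
tcp_rot: [-180.0, -0.0, 103.8]
wrist_force: [-0.3, 0.2, -0.4]
opening: 0.0163
grasp_force: 118.0
```

move_arm:
  offset:
    - [0, 0, 0.1]
    - [0, 0, 0]
  twist:
    - [0, 0, 0]
    - [0, 0, 0]
  grip: [0, 0]

```text
time: 20.7
ee_pos: [0.6386, -0.0162, 0.0951]
tcp_rot: [-180.0, -0.0, 103.8]
wrist_force: [-0.3, -0.0, -2.0]
opening: 0.0161
grasp_force: 118.0
```

move_arm:
  offset:
    - [0, 0, 0.1]
    - [0, 0, 0]
  twist:
    - [0, 0, 0]
    - [0, 0, 0]
  grip: [0, 0]

```text
time: 20.9
ee_pos: [0.6386, -0.0162, 0.0941]
tcp_rot: [-180.0, -0.0, 103.8]
wrist_force: [-0.6, -0.5, -0.9]
opening: 0.0159
grasp_force: 118.0
```

Still free; I continue.

move_arm:
  offset:
    - [0, 0, 0.1]
    - [0, 0, 0]
  twist:
    - [0, 0, 0]
    - [0, 0, 0]
  grip: [0, 0]

```text
time: 21.1
ee_pos: [0.6386, -0.0162, 0.0932]
tcp_rot: [-180.0, -0.0, 103.8]
wrist_force: [0.1, -0.7, -1.1]
opening: 0.0166
grasp_force: 118.0
```

move_arm:
  offset:
    - [0, 0, 0.1]
    - [0, 0, 0]
  twist:
    - [0, 0, 0]
    - [0, 0, 0]
  grip: [0, 0]

```text
time: 21.3
ee_pos: [0.6386, -0.0162, 0.0921]
tcp_rot: [-180.0, -0.0, 103.8]
wrist_force: [-0.0, -0.4, -1.1]
opening: 0.0164
grasp_force: 118.0
```

move_arm:
  offset:
    - [0, 0, 0.1]
    - [0, 0, 0]
  twist:
    - [0, 0, 0]
    - [0, 0, 0]
  grip: [0, 0]

```text
time: 21.5
ee_pos: [0.6386, -0.0162, 0.0912]
tcp_rot: [-180.0, -0.0, 103.8]
wrist_force: [-0.5, -0.2, 0.2]
opening: 0.0168
grasp_force: 118.0
```

move_arm:
  offset:
    - [0, 0, 0.1]
    - [0, 0, 0]
  twist:
    - [0, 0, 0]
    - [0, 0, 0]
  grip: [0, 0]

```text
time: 21.7
ee_pos: [0.6387, -0.0162, 0.0903]
tcp_rot: [180.0, 0.0, 103.8]
wrist_force: [0.1, -0.0, -0.2]
opening: 0.0164
grasp_force: 118.0
```

move_arm:
  offset:
    - [0, 0, 0.1]
    - [0, 0, 0]
  twist:
    - [0, 0, 0]
    - [0, 0, 0]
  grip: [0, 0]

```text
time: 21.9
ee_pos: [0.6388, -0.0162, 0.0895]
tcp_rot: [180.0, 0.0, 103.8]
wrist_force: [-1.0, -0.6, 1.1]
opening: 0.0165
grasp_force: 118.1
```

move_arm:
  offset:
    - [0, 0, 0.1]
    - [0, 0, 0]
    - [0, 0, 0]
  twist:
    - [0, 0, 0]
    - [0, 0, 0]
    - [0, 0, 0]
  grip: [0, 0, 0]

```text
time: 22.2
ee_pos: [0.6388, -0.0163, 0.0886]
tcp_rot: [180.0, 0.0, 103.8]
wrist_force: [0.2, -2.7, 3.3]
opening: 0.0165
grasp_force: 118.3
```

```bash
python3 - <<'E'
from h import *
for i in range(3):
    o=bot.get_obs(); print(o['time'],o['wrist_force'],o['torque'],o['ee_pos']); p=shot('wrist')
T=tool(); g=p['depth'];H,W=g.shape
Q=np.array([depthpt(p,(c,r)) for r in range(1,200) for c in range(100,420) if g[r,c]>0])
L=(Q-T[:3,3])@T[:3,:3]
m=(abs(L[:,1])<.006)
for a in np.arange(.04,.15,.006):
    s=L[m&(abs(L[:,0]-a)<.003)]
    if len(s): print(round(a,3),np.median(s[:,2]))
for a in (.112,.118,.124):
    print(' '.join('%d'%(1000*np.median(Q[(abs(L[:,0]-a)<.003)&(abs(L[:,1]-b)<.0015)][:,2]) if ((abs(L[:,0]-a)<.003)&(abs(L[:,1]-b)<.0015)).any() else -9) for b in np.arange(-.03,.034,.003)))
E
```

```text
22.2 [ 0.2074 -2.7093  3.3491] [-0.0667 -0.0143  0.0298] [ 0.6388 -0.0163  0.0886]
22.25 [-0.038  -2.1784  2.82  ] [-0.0618  0.0042  0.0757] [ 0.6388 -0.0163  0.0885]
22.3 [ 0.2677 -2.2804  1.9984] [-0.1231  0.      0.0052] [ 0.6389 -0.0163  0.0886]
0.04 0.021461511552173962
0.046 0.02224181003528656
0.052 0.02200994859779094
0.058 0.021796481162768003
0.064 0.021732994085196806
0.07 0.021593680167544847
0.076 0.021456862944091954
0.082 0.021318931664099032
0.088 0.021069527136248115
0.094 0.021120680681152554
0.1 0.020895357493921025
0.106 0.020827682860103763
0.112 0.02373166519129776
0.118 0.023748039513977276
0.124 0.02374815625722644
76 76 76 76 69 64 64 64 64 64 64 64 64 64 64 64 71 76 76 76 76 76
76 76 76 76 66 64 64 64 64 64 64 64 64 64 64 64 70 76 76 76 76 76
73 72 73 72 64 64 64 64 64 64 64 64 64 64 64 64 64 71 72 71 71 75
```

Contact: the floor is at 65 mm and the blade has tilted 1.3° tip-up. I relieve the pressure and level the blade.

move_arm:
  offset:
    - [0, 0, -0.2]
    - [0, 0, 0]
    - [0, 0, 0]
  twist:
    - [0, 0, 0]
    - [0, 0, 0]
    - [0, 0, 0]
  grip: [0, 0, 0]

```text
time: 22.65
ee_pos: [0.6386, -0.016, 0.0901]
tcp_rot: [-180.0, -0.0, 103.8]
wrist_force: [0.3, 0.3, 0.0]
opening: 0.0163
grasp_force: 118.1
```

```bash
cat > blade.py <<'E'
from h import *
for i in range(2):
    o=bot.get_obs(); print(o['time'],o['wrist_force'],o['ee_pos']); p=shot('wrist')
T=tool(); g=p['depth'];H,W=g.shape
Q=np.array([depthpt(p,(c,r)) for r in range(1,200) for c in range(200,310) if g[r,c]>0])
L=(Q-T[:3,3])@T[:3,:3]
m=(abs(L[:,1])<.006)&(L[:,2]>.01)&(L[:,2]<.03)
for a in np.arange(.046,.14,.006):
    s=L[m&(abs(L[:,0]-a)<.003)]
    if len(s): print(round(a,3),np.median(s[:,2]),o['ee_pos'][2]-np.median(s[:,2]))
E
python3 blade.py
```

```text
22.65 [0.3268 0.2833 0.0035] [ 0.6386 -0.016   0.0901]
22.7 [ 1.4092 -0.0895 -0.0415] [ 0.6386 -0.016   0.0901]
0.046 0.02295523534705737 0.06710047080834372
0.052 0.022854721621479866 0.06720098453392123
0.058 0.022825848748667155 0.06722985740673394
0.064 0.022704036926354382 0.06735166922904672
0.07 0.022754069786494496 0.0673016363689066
0.076 0.022682021187119254 0.06737368496828183
0.082 0.022578912100628557 0.06747679405477254
0.088 0.022573213815609845 0.06748249233979126
0.094 0.022478281910489707 0.0675774242449114
0.1 0.022485816532995986 0.06756988962240511
0.106 0.02242868450368667 0.06762702165171443
0.112 0.025445941812752376 0.06460976434264872
0.118 0.025388412828170594 0.06466729332723051
0.124 0.025238051316774236 0.06481765483862686
```

move_arm:
  offset:
    - [0.4, 0, -0.05]
    - [0.4, 0, 0]
    - [0.4, 0, 0]
    - [0.3, 0, 0]
    - [0, 0, 0]
  twist:
    - [0, 0, 0]
    - [0, 0, 0]
    - [0, 0, 0]
    - [0, 0, 0]
    - [0, 0, 0]
  grip: [0, 0, 0, 0, 0]

```text
time: 23.25
ee_pos: [0.6349, -0.001, 0.0908]
tcp_rot: [-180.0, -0.0, 103.8]
wrist_force: [-0.3, 0.2, -1.1]
opening: 0.0165
grasp_force: 118.1
```

```bash
python3 blade.py
```

```text
23.25 [-0.3261  0.2345 -1.1074] [ 0.6349 -0.001   0.0908]
23.3 [ 0.2903 -0.8707 -1.1646] [ 0.635  -0.0012  0.0908]
0.046 0.023262548704034477 0.06756020720598124
0.052 0.02324455465771906 0.06757820125229666
0.058 0.023191827293463963 0.06763092861655176
0.064 0.023104371773108284 0.06771838413690744
0.07 0.023212197815071577 0.06761055809494415
0.076 0.023143994440259115 0.0676787614697566
0.082 0.02319062053548963 0.06763213537452609
0.088 0.023014373424497376 0.06780838248551835
0.094 0.023024356823668504 0.06779839908634722
0.1 0.023019047068806503 0.06780370884120922
0.106 0.022744283033672274 0.06807847287634344
0.112 0.014155737243750485 0.07666701866626524
0.118 0.014145129191842255 0.07667762671817346
0.124 0.014471581871853236 0.07635117403816248
```

move_arm:
  offset:
    - [0.3, 0, 0]
    - [0.3, 0, 0]
    - [0.2, 0, 0]
    - [0, 0, 0]
    - [0, 0, 0]
  twist:
    - [0, 0, 0]
    - [0, 0, 0]
    - [0, 0, 0]
    - [0, 0, 0]
    - [0, 0, 0]
  grip: [0, 0, 0, 0, 0]

```text
time: 23.85
ee_pos: [0.6332, 0.0063, 0.0908]
tcp_rot: [-180.0, -0.0, 103.8]
wrist_force: [0.1, 0.3, 0.5]
opening: 0.0164
grasp_force: 118.1
```

move_arm:
  offset:
    - [0, 0, -0.3]
    - [0, 0, -0.3]
    - [0, 0, 0]
  twist:
    - [0, 0, 0]
    - [0, 0, 0]
    - [0, 0, 0]
  grip: [0, 0, 0]

```text
time: 24.15
ee_pos: [0.6331, 0.0062, 0.0968]
tcp_rot: [-180.0, -0.0, 103.8]
wrist_force: [-0.5, 0.6, -4.0]
opening: 0.0167
grasp_force: 117.7
```

```bash
sed -i 's/range(.046,.14,.006)/range(.046,.14,.006)/; s/np.arange(.046,.14,.006)/np.arange(.046,.15,.006)/; s/L\[:,2\]>.01)/L[:,2]>-.03)/' blade.py; python3 blade.py
python3 -c "
import numpy as np
n0=None
for t in np.arange(0,1.36,.1):
    c,s=np.cos(t),np.sin(t); e=6
    print(round(t,1),'in %.1f up %.1f'%(50-(50*c+2.5*s)+e*s,50*s-2.5*c+2.5+e*c))"
```

```text
24.15 [-0.5017  0.6043 -3.9743] [0.6331 0.0062 0.0968]
24.2 [-0.591   0.9384 -4.2984] [0.633  0.0061 0.0967]
0.046 0.02412676931404763 0.07254297902403906
0.052 0.02431723876276101 0.07235250957532567
0.058 0.024300883310694858 0.07236886502739183
0.064 0.02447376954076326 0.07219597879732342
0.07 0.02467810457372533 0.07199164376436135
0.076 0.024661066640562227 0.07200868169752446
0.082 0.024777390197347864 0.07189235814073883
0.088 0.024939371720596383 0.0717303766174903
0.094 0.02502680445714022 0.07164294388094647
0.1 0.019436453015105173 0.07723329532298151
0.106 0.01898436652345042 0.07768538181463626
0.112 0.0190953949649434 0.07757435337314328
0.118 0.018963441412320817 0.07770630692576587
0.124 0.01844872775009736 0.07822102058798933
0.0 in 0.0 up 6.0
0.1 in 0.6 up 11.0
0.2 in 1.7 up 15.9
0.3 in 3.3 up 20.6
0.4 in 5.3 up 25.2
0.5 in 7.8 up 29.5
0.6 in 10.7 up 33.6
0.7 in 14.0 up 37.4
0.8 in 17.7 up 40.8
0.9 in 21.7 up 43.8
1.0 in 25.9 up 46.5
1.1 in 30.4 up 48.6
1.2 in 35.1 up 50.4
1.3 in 40.0 up 51.6
```

move_arm:
  offset:
    - [0.03, 0, -0.25]
    - [0.03, 0, -0.25]
    - [0.05, 0, -0.25]
    - [0.06, 0, -0.25]
    - [0, 0, 0]
  twist:
    - [0, 0, 0]
    - [0, 0, 0]
    - [0, 0, 0]
    - [0, 0, 0]
    - [0, 0, 0]
  grip: [0, 0, 0, 0, 0]

```text
time: 24.75
ee_pos: [0.633, 0.0076, 0.1074]
tcp_rot: [180.0, 0.0, 103.8]
wrist_force: [-0.3, -3.3, -4.4]
opening: 0.0165
grasp_force: 117.7
```

```bash
python3 blade.py
```

```text
24.75 [-0.3181 -3.2816 -4.386 ] [0.633  0.0076 0.1074]
24.8 [ 0.7735 -3.2037 -4.8085] [0.6329 0.0077 0.1071]
0.046 0.02453041705465451 0.0826095815304928
0.052 0.02470801792373552 0.08243198066141179
0.058 0.024817207751510133 0.08232279083363717
0.064 0.025106712562225228 0.08203328602292208
0.07 0.025164218984105702 0.0819757796010416
0.076 0.025317931434602727 0.08182206715054458
0.082 0.0255002534625138 0.0816397451226335
0.088 0.0256246447759619 0.0815153538091854
0.094 0.025900683862405023 0.08123931472274229
0.1 0.019126825800145686 0.08801317278500162
0.106 0.01936716045977709 0.08777283812537022
0.112 0.020660581991401545 0.08647941659374576
0.118 0.02166351482752479 0.08547648375762251
0.124 0.022203791167666156 0.08493620741748115
```

move_arm:
  offset:
    - [0.06, 0, -0.24]
    - [0.08, 0, -0.23]
    - [0.1, 0, -0.23]
    - [0.1, 0, -0.23]
    - [0.12, 0, -0.22]
  twist:
    - [0, 0, 0]
    - [0, 0, 0]
    - [0, 0, 0]
    - [0, 0, 0]
    - [0, 0, 0]
  grip: [0, 0, 0, 0, 0]

```text
time: 25.35
ee_pos: [0.6317, 0.0123, 0.1186]
tcp_rot: [180.0, 0.0, 103.8]
wrist_force: [-0.1, -4.8, -4.5]
opening: 0.016
grasp_force: 117.7
```

move_arm:
  offset:
    - [0.13, 0, -0.21]
    - [0.14, 0, -0.21]
    - [0.15, 0, -0.2]
    - [0.16, 0, -0.2]
    - [0, 0, 0]
  twist:
    - [0, 0, 0]
    - [0, 0, 0]
    - [0, 0, 0]
    - [0, 0, 0]
    - [0, 0, 0]
  grip: [0, 0, 0, 0, 0]

```text
time: 25.85
ee_pos: [0.6304, 0.0181, 0.127]
tcp_rot: [180.0, -0.0, 103.8]
wrist_force: [0.6, -4.0, -3.3]
opening: 0.0164
grasp_force: 117.9
```

```bash
python3 blade.py | awk 'NR<4||NR%2'
```

```text
25.85 [ 0.5974 -4.0261 -3.2532] [0.6304 0.0181 0.127 ]
25.9 [ 1.2565 -3.7365 -2.6295] [0.6304 0.0181 0.1268]
0.046 0.024030416394046017 0.10281437379337172
0.058 0.02414882481862383 0.1026959653687939
0.07 0.024396161588397552 0.10244862859902018
0.082 0.02465416258783141 0.10219062759958633
0.094 0.024785603858805537 0.10205918632861219
0.106 0.014720556197327463 0.11212423399009028
0.118 0.024726665634103074 0.10211812455331466
```

move_arm:
  offset:
    - [0.18, 0, -0.18]
    - [0.18, 0, -0.17]
    - [0.19, 0, -0.16]
    - [0.2, 0, -0.15]
    - [0.2, 0, -0.14]
  twist:
    - [0, 0, 0]
    - [0, 0, 0]
    - [0, 0, 0]
    - [0, 0, 0]
    - [0, 0, 0]
  grip: [0, 0, 0, 0, 0]

```text
time: 26.45
ee_pos: [0.6282, 0.0268, 0.135]
tcp_rot: [180.0, 0.0, 103.8]
wrist_force: [1.2, -6.3, -0.5]
opening: 0.0165
grasp_force: 118.1
```

move_arm:
  offset:
    - [0.21, 0, -0.13]
    - [0.22, 0, -0.11]
    - [0.22, 0, -0.1]
    - [0.23, 0, -0.09]
    - [0.24, 0, -0.08]
  twist:
    - [0, 0, 0]
    - [0, 0, 0]
    - [0, 0, 0]
    - [0, 0, 0]
    - [0, 0, 0]
  grip: [0, 0, 0, 0, 0]

```text
time: 26.95
ee_pos: [0.6256, 0.0378, 0.1404]
tcp_rot: [179.9, 0.0, 103.8]
wrist_force: [1.3, -6.0, 1.3]
opening: 0.0168
grasp_force: 118.4
```

move_arm:
  offset:
    - [0.2, 0, -0.05]
    - [0, 0, 0]
  twist:
    - [0, 0, 0]
    - [0, 0, 0]
  grip: [0, 0]

```text
time: 27.15
ee_pos: [0.6251, 0.0401, 0.141]
tcp_rot: [179.9, -0.0, 103.8]
wrist_force: [0.5, -4.5, 1.8]
opening: 0.0166
grasp_force: 118.4
```

```bash
cat > hatch.py <<'E'
from h import *
o=bot.get_obs(); print(o['time'],o['ee_pos'],o['wrist_force'])
for n in ['side','scene']:
    p=shot(n); g=p['depth']; H,W=g.shape
    v,u=np.mgrid[0:H,0:W]; X=np.stack([(u-p['cx'])/p['f']*g,(v-p['cy'])/p['f']*g,g],-1)@p['T'][:3,:3].T+p['T'][:3,3]
    e=np.array([.2385,-.971,0]); D=X-[.586,.2025,0]; a=D@e; b=D@np.array([.971,.2385,0])
    m=(g>0)&(abs(b)<.03)
    print(n,[(round(k,3), (np.round(np.percentile(X[m&(abs(a-k)<.003)][:,2],[5,50,95]),3) if (m&(abs(a-k)<.003)).any() else None)) for k in np.arange(.03,.12,.006)])
E
python3 blade.py|awk 'NR<4||NR%2'; python3 hatch.py
```

```text
27.15 [ 0.5071 -4.4951  1.7533] [0.6251 0.0401 0.141 ]
27.2 [ 1.3059 -4.8139  1.9829] [0.6251 0.0401 0.1411]
0.046 0.022557127718014876 0.11849755644063442
0.058 0.022323930846167607 0.1187307533124817
0.07 0.022133342668764478 0.11892134148988483
0.082 0.021948678242967323 0.11910600591568198
0.094 0.02166514319581552 0.11938954096283377
0.106 0.02100828998671132 0.12004639417193798
0.118 0.029036251375520482 0.11201843278312881
27.25 [0.6251 0.0401 0.141 ] [ 0.2225 -5.0654  1.9948]
side [(np.float64(0.03), None), (np.float64(0.036), array([0.063, 0.063, 0.063])), (np.float64(0.042), array([0.063, 0.063, 0.072])), (np.float64(0.048), array([0.043, 0.064, 0.076])), (np.float64(0.054), array([0.043, 0.082, 0.107])), (np.float64(0.06), array([0.045, 0.098, 0.122])), (np.float64(0.066), array([0.043, 0.047, 0.128])), (np.float64(0.072), array([0.042, 0.045, 0.118])), (np.float64(0.078), array([0.067, 0.119, 0.121])), (np.float64(0.084), array([0.075, 0.12 , 0.121])), (np.float64(0.09), array([0.064, 0.092, 0.121])), (np.float64(0.096), None), (np.float64(0.102), array([0.015, 0.064, 0.0
[... 180 characters left out ...]
(0.036), array([0.061, 0.065, 0.068])), (np.float64(0.042), array([0.069, 0.088, 0.093])), (np.float64(0.048), array([0.027, 0.104, 0.109])), (np.float64(0.054), array([0.042, 0.117, 0.122])), (np.float64(0.06), array([0.042, 0.129, 0.136])), (np.float64(0.066), array([0.044, 0.067, 0.121])), (np.float64(0.072), array([0.041, 0.047, 0.12 ])), (np.float64(0.078), array([0.043, 0.047, 0.123])), (np.float64(0.084), array([0.044, 0.047, 0.121])), (np.float64(0.09), array([0.043, 0.049, 0.12 ])), (np.float64(0.096), array([0.035, 0.117, 0.124])), (np.float64(0.102), array([0.063, 0.067, 0.121])), (np.float64(0.108), array([0.05 , 0.121, 0.576])), (np.float64(0.114), array([0.004, 0.57 , 0.6  ]))]
```

The hatch slope from depth is about 1.17 rad, so it stands well open. I withdraw the knife and lay it in the free area.

move_arm:
  offset:
    - [-0.5, 0, 0]
    - [-1.5, 0, 0]
    - [-3, 0, 0]
    - [-3, 0, 0]
    - [-3, 0, 0]
  twist:
    - [0, 0, 0]
    - [0, 0, 0]
    - [0, 0, 0]
    - [0, 0, 0]
    - [0, 0, 0]
  grip: [0, 0, 0, 0, 0]

```text
time: 27.85
ee_pos: [0.6513, -0.0685, 0.1398]
tcp_rot: [-180.0, -0.0, 103.8]
wrist_force: [-0.6, 0.8, -0.9]
opening: 0.0163
grasp_force: 118.3
```

move_arm:
  offset:
    - [0.5, -3.5, 0]
    - [0.5, -3.5, 0]
    - [1, -3.5, 1]
    - [1, -3.5, 2]
    - [1, -3.5, 2]
  twist:
    - [0, 0, 0]
    - [0, 0, 0]
    - [0, 0, 0]
    - [0, 0, 0]
    - [0, 0, 0]
  grip: [0, 0, 0, 0, 0]

```text
time: 28.35
ee_pos: [0.4704, -0.0703, 0.0894]
tcp_rot: [180.0, -0.0, 103.8]
wrist_force: [0.3, -1.0, -1.3]
opening: 0.0163
grasp_force: 118.3
```

move_arm:
  offset:
    - [0, 0, 2]
    - [0, 0, 2]
    - [0, 0, 1]
    - [0, 0, 0]
    - [0, 0, 0]
  twist:
    - [0, 0, 0]
    - [0, 0, 0]
    - [0, 0, 0]
    - [0, 0, 0]
    - [0, 0, 0]
  grip: [0, 0, 0, 0, 0]

```text
time: 28.85
ee_pos: [0.472, -0.07, 0.0407]
tcp_rot: [180.0, -0.0, 103.8]
wrist_force: [-0.5, -0.3, -0.9]
opening: 0.0166
grasp_force: 118.4
```

move_arm:
  offset:
    - [0, 0, 0.7]
    - [0, 0, 0.6]
    - [0, 0, 0]
    - [0, 0, 0]
    - [0, 0, 0]
  twist:
    - [0, 0, 0]
    - [0, 0, 0]
    - [0, 0, 0]
    - [0, 0, 0]
    - [0, 0, 0]
  grip: [0, 0, 0, 0, 0]

```text
time: 29.35
ee_pos: [0.4718, -0.0698, 0.0273]
tcp_rot: [180.0, 0.0, 103.8]
wrist_force: [0.1, 0.4, -1.2]
opening: 0.0165
grasp_force: 118.5
```

move_arm:
  offset:
    - [0, 0, 0]
    - [0, 0, 0]
    - [0, 0, 0]
    - [0, 0, -2]
    - [0, 0, -4]
  twist:
    - [0, 0, 0]
    - [0, 0, 0]
    - [0, 0, 0]
    - [0, 0, 0]
    - [0, 0, 0]
  grip: [0.35, 0.45, 0.45, 0.45, 0.45]

```text
time: 29.85
ee_pos: [0.4699, -0.0695, 0.0852]
tcp_rot: [-179.7, -0.1, 103.8]
wrist_force: [1.0, -0.7, -0.3]
opening: 0.0382
grasp_force: 0.0
```

move_arm:
  offset:
    - [0, 0, -4.5]
    - [0, 0, -4.5]
    - [4, 4, -4.5]
    - [4, 4, -4.5]
    - [4, 4, -3]
  twist:
    - [0, 0, 0]
    - [0, 0, 0]
    - [0, 0, 0]
    - [0, 0, 0]
    - [0, 0, 0]
  grip: [0.45, 0.45, 0.45, 0.45, 0.45]

```text
time: 30.35
ee_pos: [0.5357, 0.0357, 0.2655]
tcp_rot: [179.8, 0.0, 103.7]
wrist_force: [0.8, -1.2, -0.5]
opening: 0.0387
grasp_force: 0.0
```

move_arm:
  offset:
    - [4, 3, 0]
    - [2.7, 2.5, 0]
    - [0, 0, 0]
    - [0, 0, 0]
  twist:
    - [0, 0, 0]
    - [0, 0, 0]
    - [0, 0, 0]
    - [0, 0, 0]
  grip: [0.45, 0.45, 0.45, 0.45]

```text
time: 30.75
ee_pos: [0.5725, 0.1137, 0.2622]
tcp_rot: [-179.9, 0.0, 103.9]
wrist_force: [0.4, -1.0, -0.3]
opening: 0.0386
grasp_force: 0.0
```

```bash
python3 look.py w8.png; python3 - <<'E'
from h import *
p=shot('wrist'); g=p['depth'];H,W=g.shape
Q=np.array([np.r_[depthpt(p,(c,r)),c,r] for r in range(1,300) for c in range(100,420) if g[r,c]>0])
B=Q[(abs(Q[:,2]-.112)<.008)&(np.hypot(Q[:,0]-.585,Q[:,1]-.2025)<.04)]
print(len(B),B[:,2].mean(),cv2.minAreaRect(B[:,:2].astype(np.float32)))
E
```

```text
30.75 [11.2416 10.0041 16.6414 96.706  -0.0118 87.3435] [0.5725 0.1137 0.2622] [-179.9308    0.0086  103.898 ]
[[ 0.0002 -0.9618 -0.2738  0.0701]
 [ 1.      0.0001  0.0003  0.0003]
 [-0.0003 -0.2738  0.9618 -0.1203]
 [ 0.      0.      0.      1.    ]] 65.70646984690485 297.3186396354542 [0.556  0.1819 0.3826]
carousel 0.95 [276. 100.] [0.5828 0.2001 0.    ] [0.575  0.1948 0.1121]
notch 0.78 [282. 207.] [0.6151 0.0835 0.0615] [0.6146 0.0843 0.0642]
window 0.76 [283. 159.] [0.6013 0.1374 0.0615] [0.5915 0.147  0.1314]
window 0.7 [390. 225.] [0.7562 0.0924 0.0615] [0.7922 0.0764 0.0038]
bar 0.74 [287.  95.] [0.5849 0.2038 0.094 ] [0.5831 0.2025 0.1118]
bar 0.31 [151. 194.] [0.4732 0.0734 0.094 ] [0.4463 0.0382 0.0004]
knife 0.85 [162. 258.] [ 0.4797 -0.045   0.02  ] [ 0.4755 -0.0577 -0.0001]
knife_tip 0.56 [146. 194.] [0.4457 0.0442 0.0215] [ 0.4389  0.0358 -0.0007]
1216 0.11132080240158783 ((0.5833948850631714, 0.2029552459716797), (0.06629855185747147, 0.016644682735204697), 53.661170959472656)
```

View pics/w8.png

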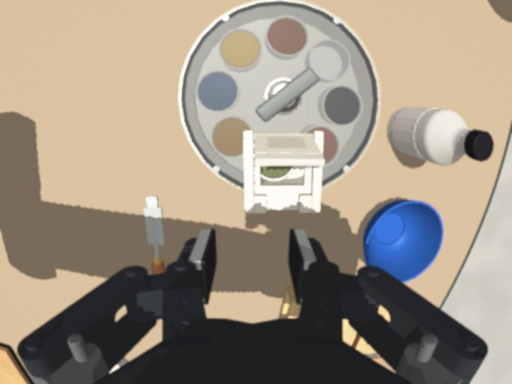

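The view shows the open hatch at (285,170), the knife flat on the table at (155,230), and the empty well at (328,62) on the bar's line. The bar stands at 53.7°, and the opening's direction is −75.1°. So the tray turns 128.8° clockwise.

move_arm:
  offset:
    - [4.2, 1.6, 0]
    - [4.2, 1.6, 0]
    - [0, 0, 0]
    - [0, 0, 0]
    - [0, 0, 0]
  twist:
    - [0, 0, 0]
    - [0, 0, 0]
    - [0, 0, -0.145]
    - [0, 0, -0.145]
    - [0, 0, -0.145]
  grip: [0.45, 0.45, 0.45, 0.45, 0.45]

```text
time: 31.8
ee_pos: [0.5835, 0.2028, 0.2626]
tcp_rot: [-180.0, -0.0, 129.1]
wrist_force: [-0.3, -0.7, 0.4]
opening: 0.0387
grasp_force: 0.0
```

move_arm:
  offset:
    - [0, 0, 0]
    - [0, 0, 0]
    - [0, 0, 0]
    - [0, 0, 0]
    - [0, 0, 0]
  twist:
    - [0, 0, -0.145]
    - [0, 0, -0.145]
    - [0, 0, -0.145]
    - [0, 0, -0.145]
    - [0, 0, -0.145]
  grip: [0.45, 0.45, 0.45, 0.45, 0.45]

```text
time: 32.3
ee_pos: [0.5835, 0.2023, 0.2628]
tcp_rot: [-180.0, -0.0, 170.6]
wrist_force: [0.1, 0.5, 0.4]
opening: 0.0385
grasp_force: 0.0
```

move_arm:
  offset:
    - [0, 0, 0]
    - [0, 0, 0]
    - [0, 0, 0]
    - [0, 0, 0]
    - [0, 0, 0]
  twist:
    - [0, 0, -0.145]
    - [0, 0, -0.145]
    - [0, 0, -0.145]
    - [0, 0, -0.145]
    - [0, 0, -0.145]
  grip: [0.45, 0.45, 0.45, 0.45, 0.45]

```text
time: 32.8
ee_pos: [0.5835, 0.2023, 0.2628]
tcp_rot: [180.0, -0.0, -147.8]
wrist_force: [0.6, -0.4, -0.4]
opening: 0.0383
grasp_force: 0.0
```

move_arm:
  offset:
    - [0, 0, 2]
    - [0, 0, 3]
    - [0, 0, 3]
    - [0, 0, 0]
    - [0, 0, 0]
  twist:
    - [0, 0, -0.145]
    - [0, 0, -0.145]
    - [0, 0, -0.088]
    - [0, 0, 0]
    - [0, 0, 0]
  grip: [0.45, 0.45, 0.45, 0.45, 0.45]

```text
time: 33.3
ee_pos: [0.5833, 0.2022, 0.1833]
tcp_rot: [180.0, -0.0, -126.7]
wrist_force: [0.7, -0.4, 0.9]
opening: 0.0382
grasp_force: 0.0
```

Aligned. Lower to TCP z 0.110 and grip.

move_arm:
  offset:
    - [0, 0, 2.5]
    - [0, 0, 2.5]
    - [0, 0, 2.3]
    - [0, 0, 0]
    - [0, 0, 0]
  twist:
    - [0, 0, 0]
    - [0, 0, 0]
    - [0, 0, 0]
    - [0, 0, 0]
    - [0, 0, 0]
  grip: [0.45, 0.45, 0.45, 0.45, 0.45]

```text
time: 33.8
ee_pos: [0.5842, 0.2026, 0.1119]
tcp_rot: [-179.9, 0.1, -126.6]
wrist_force: [0.9, 1.4, 0.5]
opening: 0.0388
grasp_force: 0.0
```

move_arm:
  offset:
    - [0, 0, 0]
    - [0, 0, 0]
    - [0, 0, 0]
    - [0, 0, 0]
    - [0, 0, 0]
  twist:
    - [0, 0, 0]
    - [0, 0, 0]
    - [0, 0, 0]
    - [0, 0, 0]
    - [0, 0, 0]
  grip: [0.4, 0, 0, 0, 0]
  force: 50

```text
time: 34.3
ee_pos: [0.5837, 0.203, 0.1117]
tcp_rot: [-180.0, 0.1, -126.5]
wrist_force: [-3.1, 1.1, 6.2]
opening: 0.0151
grasp_force: 50.2
```

move_arm:
  offset:
    - [0, 0, 0]
    - [0, 0, 0]
    - [0, 0, 0]
    - [0, 0, 0]
    - [0, 0, 0]
  twist:
    - [0, 0, 0.1]
    - [0, 0, 0.145]
    - [0, 0, 0.145]
    - [0, 0, 0.145]
    - [0, 0, 0.145]
  grip: [0, 0, 0, 0, 0]

```text
time: 34.8
ee_pos: [0.5838, 0.2027, 0.1117]
tcp_rot: [180.0, 0.1, -165.8]
wrist_force: [-2.9, -0.6, 6.2]
opening: 0.015
grasp_force: 50.1
```

move_arm:
  offset:
    - [0, 0, 0]
    - [0, 0, 0]
    - [0, 0, 0]
    - [0, 0, 0]
    - [0, 0, 0]
  twist:
    - [0, 0, 0.145]
    - [0, 0, 0.145]
    - [0, 0, 0.145]
    - [0, 0, 0.145]
    - [0, 0, 0.145]
  grip: [0, 0, 0, 0, 0]

```text
time: 35.3
ee_pos: [0.5838, 0.2023, 0.1117]
tcp_rot: [179.9, 0.1, 152.6]
wrist_force: [-2.8, -2.1, 6.2]
opening: 0.0148
grasp_force: 50.2
```

move_arm:
  offset:
    - [0, 0, 0]
    - [0, 0, 0]
    - [0, 0, 0]
    - [0, 0, 0]
    - [0, 0, 0]
  twist:
    - [0, 0, 0.145]
    - [0, 0, 0.145]
    - [0, 0, 0.145]
    - [0, 0, 0.145]
    - [0, 0, 0.115]
  grip: [0, 0, 0, 0, 0]

```text
time: 35.8
ee_pos: [0.5836, 0.2021, 0.1117]
tcp_rot: [179.9, 0.0, 112.8]
wrist_force: [-3.7, -2.0, 8.7]
opening: 0.0151
grasp_force: 50.4
```

move_arm:
  offset:
    - [0, 0, 0]
    - [0, 0, 0]
    - [0, 0, 0]
  twist:
    - [0, 0, 0]
    - [0, 0, 0]
    - [0, 0, 0]
  grip: [0, 0, 0]

```text
time: 36.1
ee_pos: [0.5836, 0.2021, 0.1117]
tcp_rot: [179.9, 0.0, 113.1]
wrist_force: [-3.7, -3.6, 8.0]
opening: 0.0152
grasp_force: 50.4
```

move_arm:
  offset:
    - [0, 0, 0]
    - [0, 0, 0]
    - [0, 0, 0]
    - [0, 0, 0]
  twist:
    - [0, 0, 0.07]
    - [0, 0, 0.073]
    - [0, 0, 0]
    - [0, 0, 0]
  grip: [0, 0, 0, 0]

```text
time: 36.5
ee_pos: [0.5835, 0.2021, 0.1118]
tcp_rot: [179.9, 0.0, 104.9]
wrist_force: [-5.3, -3.2, 8.0]
opening: 0.0148
grasp_force: 50.4
```

move_arm:
  offset:
    - [0, 0, 0]
    - [0, 0, 0]
    - [0, 0, 0]
    - [0, 0, -2]
    - [0, 0, -4]
  twist:
    - [0, 0, 0]
    - [0, 0, 0]
    - [0, 0, 0]
    - [0, 0, 0]
    - [0, 0, 0]
  grip: [0.35, 0.45, 0.45, 0.45, 0.45]

```text
time: 37.0
ee_pos: [0.5822, 0.2019, 0.1671]
tcp_rot: [-179.7, 0.0, 105.0]
wrist_force: [0.9, -0.8, -0.3]
opening: 0.0385
grasp_force: 0.0
```

move_arm:
  offset:
    - [0, 0, -4]
    - [-3, -1, -4]
    - [-3, -1, -2]
    - [0, 0, 0]
    - [0, 0, 0]
  twist:
    - [0, 0, 0]
    - [0, 0, 0]
    - [0, 0, 0]
    - [0, 0, 0]
    - [0, 0, 0]
  grip: [0.45, 0.45, 0.45, 0.45, 0.45]

```text
time: 37.5
ee_pos: [0.58, 0.1395, 0.2693]
tcp_rot: [179.9, -0.0, 104.9]
wrist_force: [0.4, -0.5, 0.6]
opening: 0.0382
grasp_force: 0.0
```

```bash
python3 look.py w9.png; python3 - <<'E'
from h import *
p=shot('wrist'); g=p['depth'];H,W=g.shape
Q=np.array([np.r_[depthpt(p,(c,r)),c,r] for r in range(1,300) for c in range(100,420) if g[r,c]>0])
B=Q[(abs(Q[:,2]-.112)<.008)&(np.hypot(Q[:,0]-.5834,Q[:,1]-.203)<.036)]
print(len(B),cv2.minAreaRect(B[:,:2].astype(np.float32)))
E
python3 hatch.py
```

```text
37.5 [13.5138 11.9385 19.677  97.678   0.0131 88.6328] [0.58   0.1395 0.2693] [179.9392  -0.0116 104.881 ]
[[ 0.0002 -0.9618 -0.2738  0.0701]
 [ 1.      0.0001  0.0003  0.0003]
 [-0.0003 -0.2738  0.9618 -0.1203]
 [ 0.      0.      0.      1.    ]] 65.70646984690485 297.3186396354542 [0.5622 0.2072 0.3897]
carousel 0.62 [268. 120.] [0.5867 0.199  0.    ] [0.5797 0.2013 0.1119]
notch 0.81 [267. 220.] [0.613  0.0882 0.0615] [0.6125 0.0895 0.0649]
hinge_line 0.8 [267. 158.] [0.5923 0.1608 0.0695] [0.5911 0.1625 0.0819]
window 0.93 [267. 182.] [0.6004 0.1329 0.0615] [0.5925 0.1483 0.1293]
empty_well 0.94 [268. 178.] [0.6006 0.137  0.058 ] [0.5931 0.1507 0.1227]
bar 0.71 [272. 120.] [0.5842 0.2022 0.094 ] [0.5829 0.2025 0.1117]
knife 0.82 [153. 266.] [ 0.4775 -0.0441  0.02  ] [ 0.4744 -0.0533  0.0064]
knife 0.18 [143. 205.] [0.4504 0.0493 0.02  ] [ 0.4441  0.0404 -0.0009]
knife_tip 0.93 [142. 206.] [0.4496 0.0473 0.0215] [ 0.4428  0.0377 -0.0006]
1196 ((0.5834473967552185, 0.20341376960277557), (0.01650357060134411, 0.06562846153974533), 14.089226722717285)
38.05 [0.5797 0.14   0.2689] [0.
[... 859 characters left out ...]
(0.036), array([0.066, 0.612, 0.724])), (np.float64(0.042), array([0.093, 0.617, 0.724])), (np.float64(0.048), array([0.108, 0.616, 0.724])), (np.float64(0.054), array([0.116, 0.614, 0.723])), (np.float64(0.06), array([0.109, 0.594, 0.723])), (np.float64(0.066), array([0.057, 0.61 , 0.724])), (np.float64(0.072), array([0.067, 0.604, 0.724])), (np.float64(0.078), array([0.063, 0.615, 0.724])), (np.float64(0.084), array([0.076, 0.614, 0.724])), (np.float64(0.09), array([0.064, 0.606, 0.724])), (np.float64(0.096), array([0.391, 0.594, 0.728])), (np.float64(0.102), array([0.065, 0.585, 0.729])), (np.float64(0.108), array([0.063, 0.699, 0.729])), (np.float64(0.114), array([0.063, 0.686, 0.717]))]
```

View pics/w9.png

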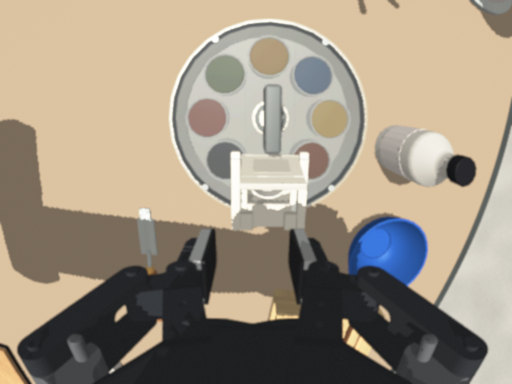

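The wells sit symmetrically about the opening, with the empty one under the hatch at (268,190). The bar is at −75.9° against a target of about −75.6°, the hatch is still open, the knife is flat, and the arm is clear.

```bash
python3 -c "
from workcell import bot
print(bot.job_done())"
```

```text
the job is handed in; nothing more can be done
None
```

I handed the job in at about 38 s of the 72 s allowed; the hand-in returned no verdict. By my last look, the hatch stands open (about 1.17 rad before I drew the knife out), the knife lies flat on the table, the empty well is within about 1° of centred in the opening, and I touched nothing else.

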